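# Pack a lock order into the crimping press and tread it closed twice

## Task

Make up the lock order in the treadle crimping press: move the key tag that lies in the press's shallow tray into the small dish on the press, and pack both cartons (right way up) and every loose lock cylinder flat on the tray floor inside the rim, nothing stacked. Then crimp it: push the treadle right down to its stop and keep it there for a full second, let it come all the way up, and do the same a second time. Leave the treadle up with the order still packed and the tag in the dish.

Things in the scene. Friction and masses are not known exactly. Their poses are not given: they have to be found in the camera images.
- tray (a point): Centre of the inner floor of the press's shallow steel tray, 15 mm above the bench. x: along the tray, roughly away from the robot; y: left across it; z up. Inside 200 (x) x 100 mm (y); rim 15 mm wide, 8 mm above the floor. Room for the cartons end to end along x in one row and the cylinders end to end beside them; cylinders go in first, being lower. The press is bolted down.
- bar_foot (a point): Middle of the hinge line of the press's aluminium crimping bar, 30 mm above the bench, 100 mm from the tray's centre to its left (+y). At rest the bar stands upright along the tray, 200 mm long, top 73 mm above the bench; pressing the treadle swings it down on to the tray's left rim. Same axes as the tray.
- press: The whole press, fixed: grey base plate 250 (x) x 270 mm (y), 12 mm thick, yaw as the tray; origin on the bench under the tray's centre, the plate reaching 149 mm to its right (-y) and 121 mm to its left. Free bench lies between it and the white switch box; the tall grey key machine (0.28 m) stands about 0.1 m beyond the goods and must be steered round.
- dish (a point): Centre of the inner floor of the small open aluminium dish on the press base, 15 mm above the bench, to the right of the tray and behind the treadle. Same axes as the tray. Inside 74 (x) x 58 mm (y), walls 4 mm thick, 6 mm high above the inner floor.
- treadle_pad (a point): Pressing point on top of the rubber-covered treadle plate (125 x 60 mm, right of the tray), mid-width, 100 mm from its hinge, 25 mm from the free end. The hinge runs along the tray's y at the plate's far end, so the end near the robot goes down. The point is about 69 mm above the bench at rest, 36 mm at the stop (33 mm lower, about 8 mm nearer the robot, along the tray's -x).
- treadle (a joint): Treadle angle in rad: 0 = up (rest), 0.35 = down on its stop. A spring returns it; pushing straight down at the pressing point takes about 4 N to start and 9 to 10 N at the stop.
- carton_short: Small white closed card carton, 66 (x) x 85 (y) x 46 mm (z), 0.35 kg, with a green-and-dark panel; origin at the centre of its underside, z up. Stands on the bench to the right of the press.
- carton_long: White closed card carton, 66 (x) x 100 (y) x 46 mm (z), 0.3 kg, with a dark panel; origin at the centre of its underside, z up. Stands on the bench to the right of the press.
- cylinder_a: Brass-coloured profile lock cylinder lying on the bench, 17 (x) x 60 (y, its length) x 24 mm (z), 0.2 kg; origin at the centre of its underside as it lies. Its widest part, 17 mm, is about 15 mm above its underside. One to three of the cylinders a, b and c are there.
- cylinder_b: Lock cylinder like cylinder_a.
- cylinder_c: Lock cylinder like cylinder_a.
- key_tag: Red flat plastic key tag, 44 (x) x 24 (y) x 9 mm (z), 10 g; origin at the centre of its underside. At the start it lies in the press's tray.

How it is judged (in metres and radians):
On the way, in this order (a step that is already met when the one before it is completed fails the run):
1. the tag lies in the dish and every carton and lock cylinder that is there is packed in the tray, with the treadle up (x of carton_short in the frame of tray between -0.062 and 0.062 m and y of carton_short in the frame of tray between -0.024 and 0.024 m and z of carton_short in the frame of tray between -0.005 and 0.005 m and linear speed of each of carton_short, carton_long, cylinder_a, cylinder_b, cylinder_c, key_tag below 0.02 m/s and angle between each of carton_short, carton_long's own z axis and vertical below 0.1 rad and x of carton_long in the frame of tray between -0.056 and 0.056 m and y of carton_long in the frame of tray between -0.024 and 0.024 m and z of carton_long in the frame of tray between -0.005 and 0.005 m and x of cylinder_a in the frame of tray between -0.095 and 0.095 m and y of cylinder_a in the frame of tray between -0.046 and 0.046 m and z of cylinder_a in the frame of tray between -0.005 and 0.0125 m and x of cylinder_b in the frame of tray between -0.095 and 0.095 m and y of cylinder_b in the frame of tray between -0.046 and 0.046 m and z of cylinder_b in the frame of tray between -0.005 and 0.0125 m and x of cylinder_c in the frame of tray between -0.095 and 0.095 m and y of cylinder_c in the frame of tray between -0.046 and 0.046 m and z of cylinder_c in the frame of tray between -0.005 and 0.0125 m and x of key_tag in the frame of dish between -0.037 and 0.037 m and y of key_tag in the frame of dish between -0.029 and 0.029 m and z of key_tag in the frame of dish below 0.014 m and value of joint treadle below 0.05 rad), for 0.3 s.
2. the treadle is held down on its stop (over 0.325 rad) for 0.8 s (value of joint treadle above 0.325 rad), for 0.8 s.
3. the treadle has come up again (under 0.05 rad) (value of joint treadle below 0.05 rad), for 0.2 s.
4. the treadle is held down on its stop a second time (over 0.325 rad) for 0.8 s (value of joint treadle above 0.325 rad), for 0.8 s.
At the end, for the whole second after the job is handed in: Treadle up (under 0.05 rad); tag at rest in the dish; both cartons at rest in the tray, upright within 0.1 rad, underside less than 5 mm above its floor; every cylinder present at rest inside the rim, origin less than 12.5 mm above the floor (all of step 1); the robot touches nothing.
Of cylinder_a, cylinder_b, cylinder_c only 1 to 3 are there at a start; the rules pass over those that are not, and their reading is None.
At some moment in a run one of carton_short, carton_long may be knocked a few centimetres aside while the robot is not near it.
Once in a run the grip may slacken for a moment while it holds something.
It also fails if it takes over 208 s, if anything falls off the work surface, if the arm or the gripper's body presses on something with over 40 N, if the wrist force passes 120 N, or if a joint passes its speed limit or range.

## Robot

A 7-joint arm with a two-finger parallel gripper is mounted at the origin on the work surface; the furniture and walls round the work are solid. World frame = base frame: x ahead of the robot, y to its left, z up, the work surface at z = 0. Lengths are in mm, angles in rad, forces in N, time in s.
With the tool pointing down it reaches from about 425 to 1025 mm from the base axis. Payload 9.4 kg.
Tool frame: the origin (TCP) lies on the centre line of the jaws, within the pads' length; the fingertips stand manip.tip_reach ahead of it and the grasp point (between the pads) lies 6 mm ahead of it (manip.tip_reach is the distance from the TCP to the fingertips, in mm); z points along the fingers, y is the direction in which the jaws open and shut (so a half turn about z gives the same grasp; the last joint's range is limited). The gripper opens to 93 mm and grips with 3 to 60 N. Pads are 15 mm wide; open, the fingers measure 128 mm over their backs; the gripper's body (75 mm by 188 mm) begins 65 mm behind the grasp point.
Start: joints at [1.05, 0.599, -0.003, 1.599, 0.002, 0.943, -0.08], TCP at [311.288, -654.77, 243.618] pointing down, gripper open.
Joint ranges: [-2.57, 2.57], [-0.35, 1.97], [-1.29, 1.29], [0.11, 2.56], [-1.05, 4.19], [0.11, 1.86], [-2.63, 2.63]. Speed limits (rad/s): [2.22, 2.22, 3.01, 3.01, 3.14, 3.14, 3.14].

## Interface

Orientations are given as a 3x3 rotation matrix whose columns are the frame's x, y, z axes.
In Python, from station import observe, imaging, manip gives the robot as it stands.
- The arm moves only by the shell command python3 -m pendant 'ROWS' [OPENING] [FORCE]. ROWS is JSON, a list of rows, each an object of numbers: "dx", "dy", "dz": the shift along the tool's x, y, z in m; "wx", "wy", "wz": the turn, a rotation vector about the tool's x, y, z in rad. A call has 1 to 5 rows; each row is the pose to reach, as a shift and turn from the pose commanded when the call began, along the tool's axes at that moment; what a row does not reach only later rows make up. A row lasts 1/12 s, in which the tool goes at most 41.7 mm and 7.16 degrees, less where a joint would pass 70% of its speed; a pose out of reach is approached as far as the arm can. A call with a gripper value outside its range is refused whole. OPENING is the gripper command: -1 is shut, 1 is fully open, values between are in proportion, set as the call begins (- or left out, the last holds). The fingers move at their own pace and stop on an object; FORCE is the grip in N (left out, the last holds). Time passes only in rows, so rows that repeat a pose let the fingers close. It gives the time, the measured TCP pose, the force and the opening at its end, in the units of the state.
- observe(): the state, without advancing time (a new reading comes with each control period).
- imaging.read_camera(name): name is "side" or "top"; returns a dict with "frame" (384x512x3 uint8, red, green, blue), "range_z" (384x512 float32, mm along the optical axis (not along the pixel's ray), 0 where there is no reading), "mtx" (3x3 intrinsics, pixels), "cam_to_world" (4x4, takes a point from camera to world coordinates). Camera axes: x right, y up, looking along -z (the intrinsics and any distortion apply to the point x, -y, -z); pixel columns grow to the right and rows downward; lengths in mm; the calibration is good to about 2 mm. A picture is of the moment at which its call begins.
- manip.hand_in(): hands the job in, once; it reports no verdict.
The state is a dict: "time": time; "q": joint angles; "joint_velocities": joint speeds; "joint_torque": joint torques, N m; "eef_pos": TCP position; "eef_rot": TCP orientation; "wrist_force": force on the tool from outside, world axes, zero at the start; "moment": the same for the moment, N m; "width": finger opening in mm.
Only numpy, scipy, OpenCV 4.12 (cv2) and the standard library are available. Lean on these libraries where they do the work, as an engineer would, in place of code of your own. Each camera call takes 0.05 s, during which the arm holds its last target.

## Working session

There is one attempt and no reset: what is moved stays moved. The work goes in short steps, Python scripts to look and compute and a shell command to move; the robot and the scene stay as the last step left them, time stands still between calls to the robot, and variables do not carry over. Pictures are saved under pics/ and viewed, and the job is handed in when it is done.

```bash
ls; mkdir -p pics
python3 - <<'E'
from station import observe, imaging, manip
import cv2
print(observe(), manip.tip_reach)
for n in("side","top"):
    c=imaging.read_camera(n); print(n,c["mtx"],c["cam_to_world"],[k for k in c])
    cv2.imwrite(f"pics/{n}0.png",cv2.resize(c["frame"][:,:,::-1],(800,600),interpolation=cv2.INTER_CUBIC))
E
```

```text
pics
{'time': 0.0, 'q': array([ 1.05030252,  0.60012773, -0.00256664,  1.6001259 ,  0.00177836,
        0.94288444, -0.07976848]), 'joint_velocities': array([ 0.00173855, -0.00102416,  0.00059502,  0.00014654,  0.00044382,
        0.00037027,  0.00119354]), 'joint_torque': array([-9.28332556e-04, -7.65048337e+01,  1.49706166e+00, -2.52345014e+01,
       -5.24248858e-02,  1.70274399e-02,  1.66803120e-04]), 'eef_pos': array([ 311.10554931, -654.36263237,  242.75913124]), 'eef_rot': array([[ 9.03087695e-01,  4.29455511e-01, -7.61270933e-04],
       [ 4.29456172e-01, -9.03086704e-01,  1.34231410e-03],
       [-1.11029471e-04, -1.53915984e-03, -9.99998809e-01]]), 'wrist_force': array([-0.65828896, -0.94963816,  0.4323458 ]), 'moment': array([ 0.01485267,  0.05695213, -0.00720647]), 'width': 93.21949713431918} 25.0
side [[400.6665179    0.         261.1322456 ]
 [  0.         400.6665179  192.35699217]
 [  0.           0.           1.        ]] [[-9.00605548e-01  3.03708850e-01 -3.10918931e-01  2.69117070e+02]
 [-4.34340694e-01 -6.02454348e-01  6.69624462e-01  8.23788217e+02]
 [ 1.60564135e-02  7.38112250e-01  6.74486841e-01  6.85025008e+02]
 [ 0.00000000e+00  0.00000000e+00  0.00000000e+00  1.00000000e+00]] ['frame', 'range_z', 'mtx', 'cam_to_world']
top [[367.65444266   0.         266.78770069]
 [  0.         367.65444266 192.59684041]
 [  0.           0.           1.        ]] [[-2.40491836e-02  9.92302355e-01 -1.21481162e-01  4.06736170e+02]
 [-9.99427776e-01 -2.67553907e-02 -2.06946912e-02  1.73911712e+02]
 [-2.37856668e-02  1.20913957e-01  9.92377981e-01  9.97691713e+02]
 [ 0.00000000e+00  0.00000000e+00  0.00000000e+00  1.00000000e+00]] ['frame', 'range_z', 'mtx', 'cam_to_world']
```

View pics/side0.png

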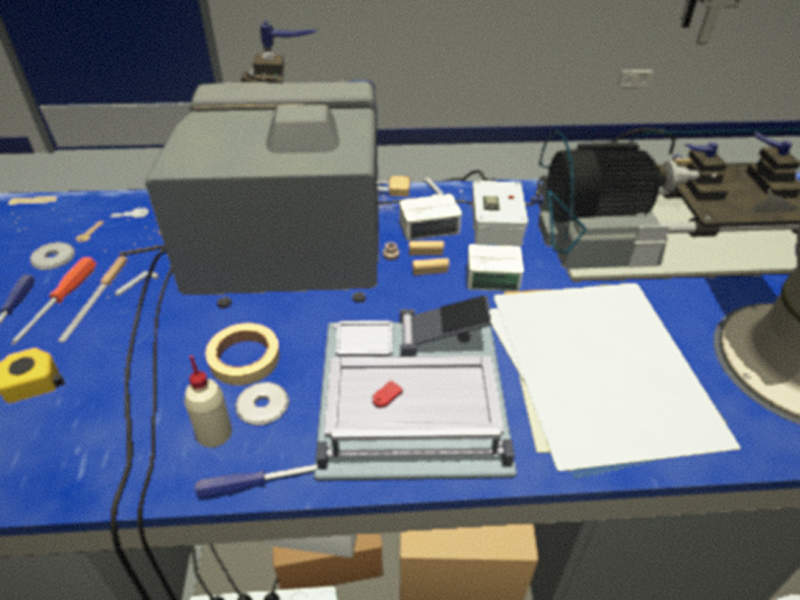

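View pics/top0.png

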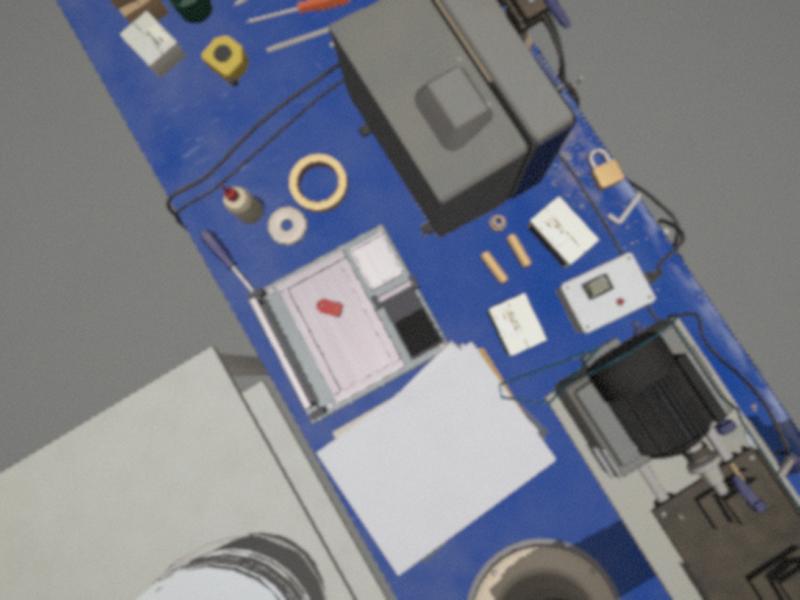

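The tray lies yawed about 30°. There are two cylinders (top view near 495,267 and 518,250). The cartons are at (563,230) and (517,323), and the red tag is in the tray at (329,308). Next I'll measure.

```bash
cat > h.py <<'E'
from station import observe, imaging, manip
import cv2, numpy as np
def cloud(c):
    d=c["range_z"]; K=c["mtx"]; v,u=np.mgrid[:384,:512]
    x=(u-K[0,2])/K[0,0]*d; y=(v-K[1,2])/K[1,1]*d
    P=np.stack([x,-y,-d,np.ones_like(d)],-1)@c["cam_to_world"].T
    P=P[...,:3]; P[d<=0]=np.nan
    return P
def proj(c,P):
    P=np.atleast_2d(P); M=np.linalg.inv(c["cam_to_world"])
    q=(np.c_[P,np.ones(len(P))]@M.T)[:,:3]; K=c["mtx"]
    return np.c_[K[0,0]*q[:,0]/-q[:,2]+K[0,2], K[1,1]*-q[:,1]/-q[:,2]+K[1,2]]
def crop(c,u0,v0,u1,v1,name,s=4,rgb=True):
    im=c["frame"][v0:v1,u0:u1,::-1]
    cv2.imwrite("pics/"+name,cv2.resize(im,None,fx=s,fy=s,interpolation=cv2.INTER_CUBIC))
def tri(pt,ps):
    A=[];b=[]
    L=[]
    for n,(u,v) in (("top",pt),("side",ps)):
        c=imaging.read_camera(n);K=c["mtx"];M=c["cam_to_world"]
        d=np.array([(u-K[0,2])/K[0,0],-(v-K[1,2])/K[1,1],-1]);d=M[:3,:3]@d;d/=np.linalg.norm(d)
        L.append((M[:3,3],d))
    return L
E
python3 - <<'E'
from h import *
t=imaging.read_camera("top");s=imaging.read_camera("side")
crop(t,140,130,300,280,"t1.png",5);crop(t,280,110,440,240,"t2.png",5)
crop(s,190,170,350,310,"s1.png",5);crop(s,220,100,380,210,"s2.png",5)
for n,c in(("top",t),("side",s)):
    P=cloud(c); np.save(n+"_P.npy",P); np.save(n+"_f.npy",c["frame"])
    b=P[...,2]; b=b[abs(b)<20]; h,e=np.histogram(b,40); print(n,e[h.argmax()],len(b))
    # noise
P=cloud(t)
for u,v in [(314,171),(332,160),(361,147),(331,207),(211,197),(265,205),(240,165),(200,190)]: print((u,v),P[v,u].round(1))
E
```

```text
top -0.9984822910760016 60752
side -1.001548801892966 67231
(314, 171) [581.2  66.   21.6]
(332, 160) [609.1  17.2  25.5]
(361, 147) [637.5 -57.2  45.6]
(331, 207) [481.3  28.7  46. ]
(211, 197) [518.2 343.8  23.4]
(265, 205) [489.5 198.8  62.2]
(240, 165) [604.1 265.2  18. ]
(200, 190) [539.1 375.2  14.1]
```

View pics/t1.png

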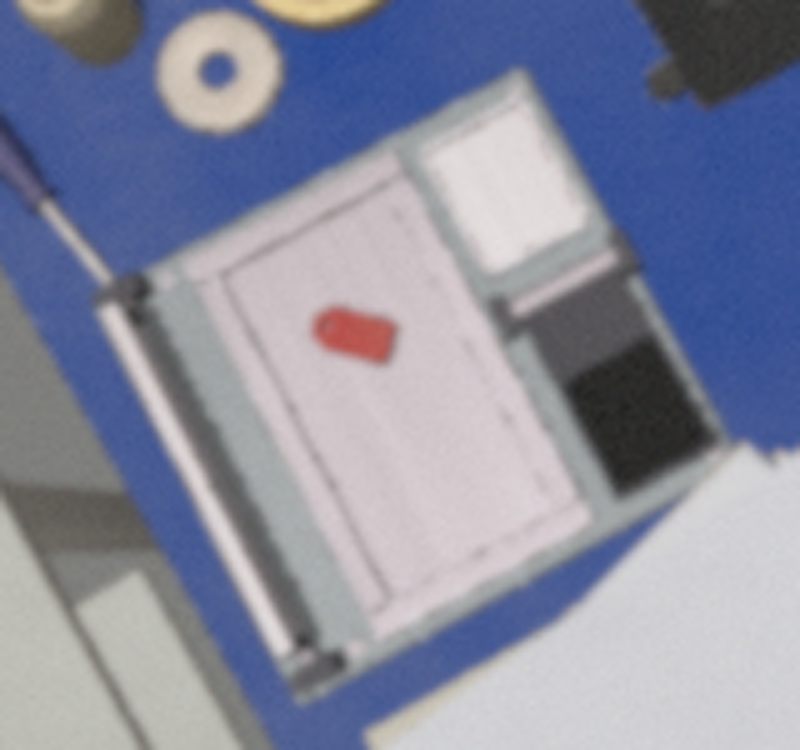

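View pics/t2.png

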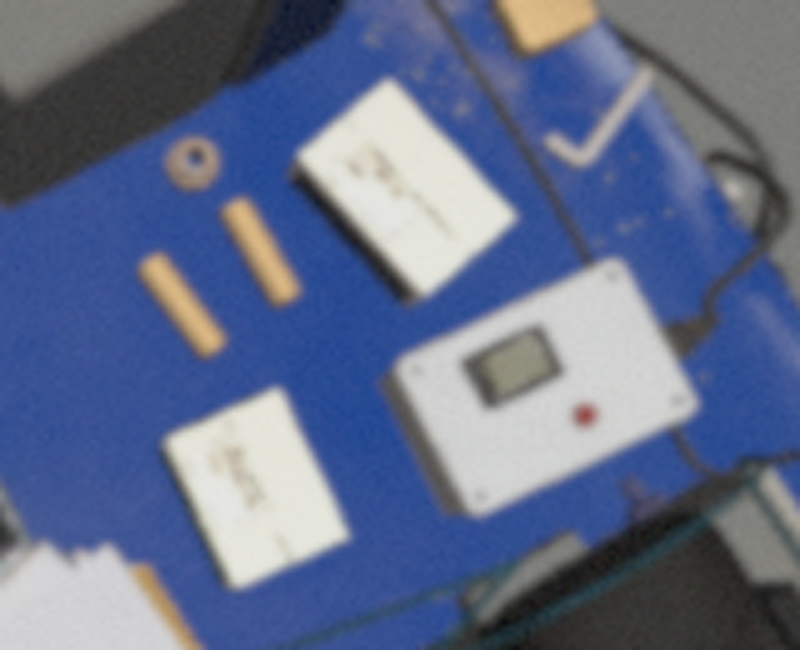

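View pics/s1.png

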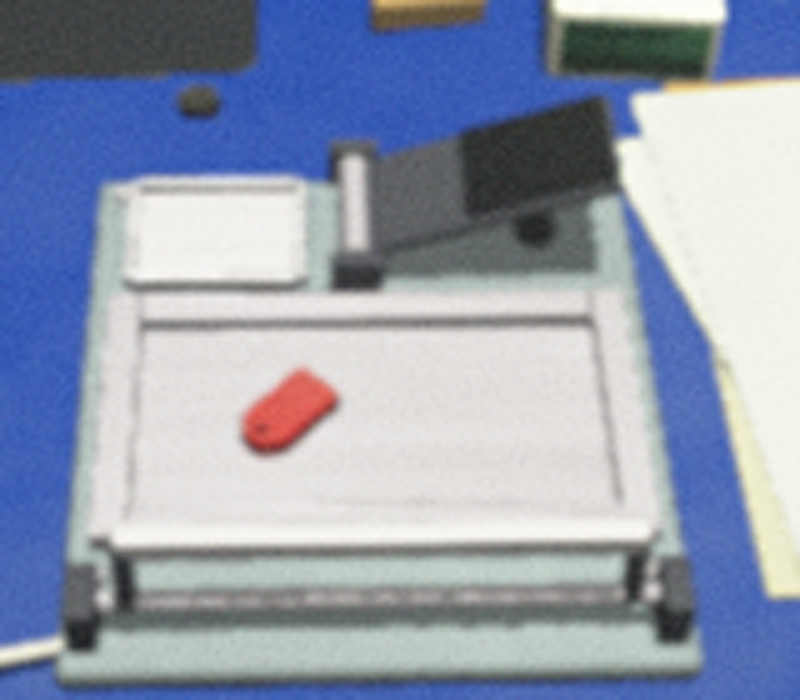

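View pics/s2.png

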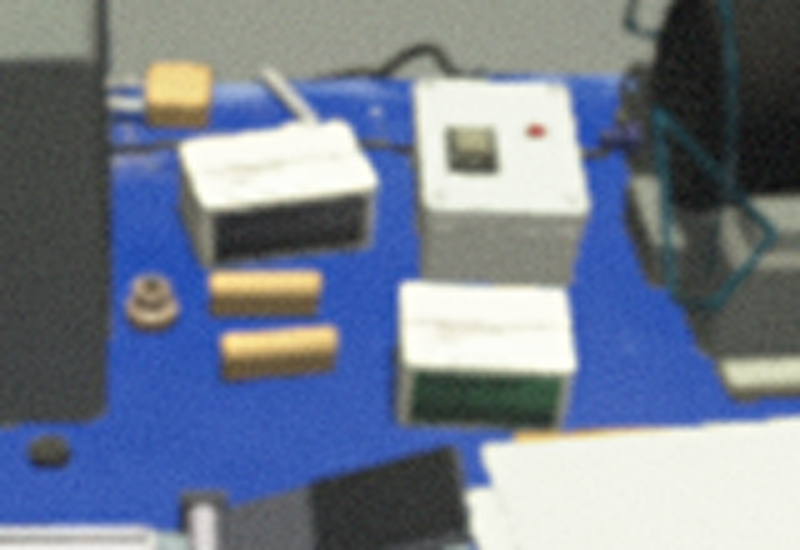

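```bash
cat > fit.py <<'E'
from h import *
from scipy.optimize import least_squares
t=imaging.read_camera("top");s=imaging.read_camera("side")
def px(p,o): return (np.array(p)+.5)/5-.5+np.array(o)
pl=lambda x,y,z:(x,y,z)
FR,NR,NL,FL=[125,-149,12],[-125,-149,12],[-125,121,12],[125,121,12]
TFR,TNR,TNL,TFL=[115,-65,23],[-115,-65,23],[-115,65,23],[115,65,23]
TM=[FR,NL,TFR,TNR,TNL]; TP=[(522,70),(300,703),(400,150),(590,520),(372,635)]
SM=[FR,FL,NL,TFR,TNR]; SP=[(105,183),(55,685),(703,672),(113,295),(640,292)]
def w(q,M):
    c,s_=np.cos(q[2]),np.sin(q[2]); M=np.array(M,float)
    return np.c_[q[0]+c*M[:,0]-s_*M[:,1], q[1]+s_*M[:,0]+c*M[:,1], M[:,2]]
def r(q,which):
    o=[]
    if 't' in which:o.append(proj(t,w(q,TM))-np.array([px(p,(140,130)) for p in TP]))
    if 's' in which:o.append(proj(s,w(q,SM))-np.array([px(p,(190,170)) for p in SP]))
    return np.concatenate(o).ravel()
for wh in('t','s','ts'):
    R=least_squares(r,[540,240,.5],args=(wh,),loss='soft_l1'); print(wh,R.x.round(3),r(R.x,wh).reshape(-1,2).round(1).tolist())
q=R.x
print("dish/treadle check, heights")
Pc={n:np.load(n+"_P.npy").reshape(-1,3) for n in("top","side")}
for n in Pc:
    P=Pc[n];P=P[~np.isnan(P[:,0])]
    c,s_=np.cos(q[2]),np.sin(q[2]); L=(P[:,:2]-q[:2])@np.array([[c,-s_],[s_,c]])
    # image of height in press frame
    H=np.full((60,60),np.nan); 
    for (x,y),z in zip(L,P[:,2]):
        i,j=int((150-x)//5),int((150-y)//5.2)
        if 0<=i<60 and 0<=j<60: H[i,j]=z if np.isnan(H[i,j]) else max(H[i,j],z)
    np.save(n+"_H.npy",H)
    print(n); print(*[" ".join("%3.0f"%v for v in row[::2]) for row in H[::2]],sep="\n")
E
python3 fit.py
python3 - <<'E'
import numpy as np,cv2
for n in("top","side"):
    P=np.load(n+"_P.npy"); 
    # goods region
    for nm,x0,x1,y0,y1,z0,z1 in [("short",420,560,-40,90,25,60),("long",560,720,-130,10,25,60),("cylA",540,620,40,100,14,30),("cylB",560,650,-10,42,14,30)]:
        m=(P[...,0]>x0)&(P[...,0]<x1)&(P[...,1]>y0)&(P[...,1]<y1)&(P[...,2]>z0)&(P[...,2]<z1)
        k,lab,st,_=cv2.connectedComponentsWithStats(m.astype(np.uint8))
        for i in range(1,k):
            if st[i,4]>25:
                q=P[lab==i]; top=q
                if nm in("short","long"): top=q[q[:,2]>41]
                if len(top)<10: continue
                print(n,nm,len(q),cv2.minAreaRect(top[:,:2].astype(np.float32)),"zmed",np.median(top[:,2]).round(1),"mean",top.mean(0).round(1),q[:,2].max())
E
```

```text
t [4.90367e+02 3.29096e+02 4.65000e-01] [[0.6, -1.5], [-1.5, 0.5], [-1.0, -1.0], [0.6, 0.4], [0.5, 0.8]]
s [4.87180e+02 3.29732e+02 4.71000e-01] [[0.1, -0.2], [-0.1, -1.0], [1.5, 0.3], [-0.0, 0.3], [-2.3, 0.4]]
ts [4.88234e+02 3.29399e+02 4.69000e-01] [[0.3, -0.8], [-1.4, 1.4], [-1.3, -0.2], [0.7, 1.0], [0.6, 1.7], [-0.1, -0.5], [-0.5, -1.4], [0.9, 0.0], [-0.3, 0.0], [-2.7, 0.2]]
dish/treadle check, heights
top
  1   0   2   3  -1  -2  -0   4   1   3   1   0   3   2   2  -0  -0   4   1   4  -0  -1   3   3   4  -0   2   1   1  -0
  0   3   6  -1  14   1   1   2   0   4   2   2   2   1   3   3   3   1   1   1   3  -0  -0   2   1  -1   1   3   3   1
  0  -0   0 nan  16 nan   9   1   5   3   1 nan   1  11   2   8   1   7  -1 nan nan   9  12   1   2   8  10   9  -1  -1
  1   1   1 nan  41  38  38  16  15  12  21  12  13  13  22  21  12  14 nan nan  16  13  12  13  15  13  14  14  12   1
  1  -0   4 nan  36  33  34  13  23  25  23  24  25  26  25  28  24  24  25  24  24  14  24  22  22  22  22  21  12   1
  2   0   2 nan  69  74  13  13  22  24  17  16  15  16  19  18  17  16  17  25  26  
[... 7522 characters left out ...]
7] 48.50782571197078
side long 45 ((563.6167602539062, -109.11167907714844), (19.429485321044922, 52.13751983642578), 21.798152923583984) zmed 54.2 mean [ 568.4 -112.1   53.2] 56.47636821952426
side long 670 ((639.2053833007812, -57.60930633544922), (100.18141174316406, 69.38166809082031), 38.60911560058594) zmed 44.5 mean [637.5 -54.6  44.5] 48.23103016250718
side cylA 130 ((581.697021484375, 63.12126159667969), (60.639549255371094, 19.026884078979492), 28.307594299316406) zmed 21.7 mean [581.7  64.5  20.8] 26.50073573866905
side cylB 113 ((609.7257690429688, 21.412948608398438), (57.60346603393555, 12.276522636413574), 26.98870849609375) zmed 20.7 mean [609.2  21.6  20.5] 26.68836909922277
```

```bash
cat >> h.py <<'E'
q0=np.array([488.5,329.3,.469])
def loc(P,q=q0):
    c,s=np.cos(q[2]),np.sin(q[2]); return np.c_[(P[:,:2]-q[:2])@np.array([[c,-s],[s,c]]),P[:,2]]
def glob(x,y,q=q0):
    c,s=np.cos(q[2]),np.sin(q[2]); return np.array([q[0]+c*x-s*y,q[1]+s*x+c*y])
E
python3 - <<'E'
from h import *
for n in("top","side"):
    P=np.load(n+"_P.npy").reshape(-1,3);F=np.load(n+"_f.npy").reshape(-1,3).astype(int);k=~np.isnan(P[:,0]);P=P[k];F=F[k];L=loc(P)
    def box(x0,x1,y0,y1,z0,z1): return (L[:,0]>x0)&(L[:,0]<x1)&(L[:,1]>y0)&(L[:,1]<y1)&(L[:,2]>z0)&(L[:,2]<z1)
    m=box(-125,125,-72,75,19.5,27)
    def mid(a,lo=1,hi=99): p=np.percentile(a,[lo,hi]);return p.round(1),p.mean().round(1)
    # long rims: outer edge per x-bin
    r=L[m&(abs(L[:,0])<95)&(L[:,1]<-40)]; e=[ (np.percentile(r[(r[:,0]>a)&(r[:,0]<a+19)][:,1],[4,96])) for a in range(-95,95,19)]; print(n,"right rim",np.mean(e,0).round(1),"slope",np.polyfit(range(10),np.mean(e,1),1)[0]/19)
    r=L[m&(abs(L[:,0])<95)&(L[:,1]>40)];print(" left rim",np.percentile(r[:,1],[4,96]).round(1))
    r=L[m&(abs(L[:,1])<45)&(L[:,0]>80)];print(" far rim",np.percentile(r[:,0],[4,96]).round(1))
    r=L[m&(abs(L[:,1])<45)&(L[:,0]<-80)];print(" near rim",np.percentile(r[:,0],[4,96]).round(1))
    m=box(15,125,-149,-70,17,26)&(F.min(1)>150); r=L[m]; 
    b=(F.min(1)>165)&box(20,122,-150,-72,10,30)
    r=L[b];print(" dish white",len(r),np.percentile(r[:,0],[1,99]).round(1),np.percentile(r[:,1],[1,99]).round(1),np.median(r[:,2]))
    m=box(-128,10,-155,-66,32,90);r=L[m];print(" treadle",mid(r[:,0]),mid(r[:,1]))
    red=(F[:,0]>130)&(F[:,1]<110)&(F[:,2]<110)&box(-100,100,-50,50,18,32); r=L[red]; print(" tag",len(r),cv2.minAreaRect(r[:,:2].astype(np.float32)),np.median(r[:,2]),cv2.minAreaRect(P[red][:,:2].astype(np.float32)))
    print(" tag bounding hull pts",cv2.boxPoints(cv2.minAreaRect(r[:,:2].astype(np.float32))).round(0).tolist())
E
```

```text
top right rim [-64.7 -51. ] slope 0.004252609019643788
 left rim [49.8 63.7]
 far rim [100.6 115.1]
 near rim [-113.6  -99.7]
 dish white 789 [ 28.7 114. ] [-142.4  -73.4] 15.486913803190987
 treadle (array([-111.1,    8.4]), np.float64(-51.3)) (array([-147.3,  -74.3]), np.float64(-110.8))
 tag 103 ((35.46255874633789, 0.5403480529785156), (40.54020690917969, 19.676477432250977), 48.2066650390625) 24.245483776991023 ((519.8890380859375, 345.8108825683594), (40.540225982666016, 19.676490783691406), 75.078369140625)
 tag bounding hull pts [[15.0, -8.0], [29.0, -21.0], [56.0, 9.0], [42.0, 22.0]]
side right rim [-65.6 -50.8] slope 0.007607737937397416
 left rim [48.9 58.5]
 far rim [100.7 114.4]
 near rim [-113.9  -99.9]
 dish white 894 [ 20.9 120.8] [-142.  -76.] 14.599732643317111
 treadle (array([-110.6,    9.4]), np.float64(-50.6)) (array([-146.9,  -73.2]), np.float64(-110.1))
 tag 158 ((36.80604553222656, 3.276296615600586), (39.49248123168945, 23.45496940612793), 48.79729461669922) 23.318538594445613 ((519.8508911132812, 348.858642578125), (39.49248504638672, 23.455005645751953), 75.66896057128906)
 tag bounding hull pts [[15.0, -4.0], [33.0, -19.0], [59.0, 10.0], [41.0, 26.0]]
```

```bash
sed -i 's/^q0=.*/q0=np.array([489.1,329.0,.473])/' h.py
python3 - <<'E'
from h import *
P=np.concatenate([np.load(n+"_P.npy").reshape(-1,3) for n in("top","side")]);P=P[~np.isnan(P[:,0])]
print("      "+" ".join("%4d"%y for y in range(600,-400,-40)))
for x in range(880,40,-40):
    r=[]
    for y in range(600,-400,-40):
        m=(abs(P[:,0]-x)<20)&(abs(P[:,1]-y)<20); r.append("%4d"%np.percentile(P[m,2],98) if m.sum()>3 else "   .")
    print("%4d: "%x+" ".join(r))
M=P[(P[:,2]>110)&(P[:,0]>560)&(P[:,2]<400)&(P[:,1]>-250)&(P[:,1]<400)]
print("machine hull",cv2.convexHull(M[:,:2].astype(np.float32))[:,0].round(0).tolist()[::3])
for n,x,y in (("dish",71,-108),("pad",-84,-110),("cylL",63,38),("cartL",48,-13)): print(n,glob(x,y).round(1))
E
```

```text
600  560  520  480  440  400  360  320  280  240  200  160  120   80   40    0  -40  -80 -120 -160 -200 -240 -280 -320 -360
 880:    2    3    2    7    8    7    3  225  235  246  255  267  276  277  349  341    .    1    1    .    .    .    .    .    .
 840:    2    2    8    8    7    2    2    2  230  241  250  259  274  275  338  346    .    3    2    .    .    .    .    .    .
 800:    2    8    9    6    2   24   25   23  208  234  248  281  282  275  275  345    .    5   14   13    .    .    .    .    .
 760:   11    9    7    2    2   25   24   25    2  229  245  282  283  279  275  275  274    7   21   22  -16    .    .    .    .
 720:   11    7   90  116    8   25   25   25    2    2  233  275  281  265  274  274  269    6   21   21    8  -25    .    .    .
 680:    2   12   91  135   10   14   24    2    3   10  227  237  248  255  259   45   47   47    8    8    8    0  -15    .    .
 640:    2   21   19    2   10   10    2   20   21   22    4  231  236    4   25   46   47   47   45    8    3    2   13    .    .
 600:    .   13   19    2    2   23   24   24   21   21   1
[... 1369 characters left out ...]
75  176   95
 160: -255 -255 -254 -256    .    .    .    1   35   35   35   36   35    3    2    2    2    3   19   93   94  114   95  177  175
 120:  -99   30   30 -137 -256    .    .    .   33   35   35   35    2    4   13   14   12    3    3  128  148   95  119  172  175
  80:   38   39   38   38   36 -260    .    .    2   34    4    2    3   16  138  181   91   15    3   18  140   94  115  166  170
machine hull [[969.0, 110.0], [908.0, 311.0], [900.0, 311.0], [891.0, 307.0], [685.0, 188.0], [639.0, 159.0], [636.0, 156.0], [639.0, 145.0], [676.0, 72.0], [723.0, -15.0], [733.0, -28.0], [906.0, 16.0], [930.0, 40.0]]
dish [601.5 265.2]
pad [464.4 192.8]
cylL [527.9 391.5]
cartL [537.8 339.3]
```

Run:
```python
from h import *
for n in("top","side"):
    P=np.load(n+"_P.npy");F=np.load(n+"_f.npy").astype(int)
    m=(P[...,0]>330)&(P[...,0]<520)&(P[...,1]>-120)&(P[...,1]<140)&(P[...,2]>60)&(P[...,2]<300)
    Q=P[m];Q=Q[Q[:,1].argsort()[::-1]];print(n,len(Q));print(Q[::max(1,len(Q)//45)].round(0).astype(int).tolist())
```

```text
top 2003
[[387, 73, 129], [395, 47, 125], [358, 16, 127], [366, -10, 127], [389, -29, 140], [378, -40, 70], [405, -45, 132], [385, -50, 72], [359, -53, 82], [344, -56, 74], [387, -59, 74], [354, -62, 92], [423, -65, 124], [344, -67, 90], [427, -69, 129], [409, -70, 136], [411, -72, 130], [363, -73, 89], [354, -75, 88], [414, -77, 202], [434, -79, 127], [361, -80, 89], [349, -82, 88], [367, -84, 142], [367, -86, 143], [381, -88, 155], [353, -90, 89], [334, -91, 87], [361, -93, 148], [343, -94, 86], [346, -96, 121], [390, -98, 167], [339, -99, 124], [410, -101, 175], [377, -102, 164], [361, -104, 149], [428, -105, 165], [345, -106, 151], [354, -108, 149], [343, -110, 148], [407, -111, 176], [356, -113, 160], [383, -114, 174], [341, -116, 155], [350, -118, 164], [354, -119, 161]]
side 2086
[[376, 72, 125], [363, 45, 128], [411, 2, 127], [383, -25, 125], [390, -34, 147], [370, -42, 60], [350, -47, 60], [384, -51, 68], [341, -55, 71], [350, -59, 82], [416, -62, 126], [402, -64, 126], [336, -67, 81], [397, -69, 95], [359, -70, 90], [383, -72, 112], [402, -73, 142], [386, -74, 140], [410, -76, 86], [406, -77, 77], [346, -78, 89], [438, -80, 128], [385, -81, 148], [357, -82, 89], [403, -84, 161], [372, -85, 143], [362, -87, 94], [372, -88, 150], [359, -90, 90], [359, -92, 146], [422, -93, 136], [364, -96, 152], [348, -97, 102], [366, -99, 149], [340, -100, 111], [426, -101, 119], [427, -102, 109], [349, -104, 145], [337, -106, 124], [342, -107, 134], [381, -109, 169], [332, -111, 132], [382, -113, 172], [365, -115, 161], [435, -117, 144], [342, -119, 154]]
```

```bash
cat > calc.py <<'E'
import sys
from h import *
from scipy.spatial.transform import Rotation as Ro
# usage: calc.py [t] x y z jawyaw_deg ; t => x,y in tray frame
def calc(x,y,z,yaw=None,tray=False):
    o=observe();R=o["eef_rot"];p=o["eef_pos"]
    if tray: x,y=glob(x,y)
    d=R.T@(np.array([x,y,z])-p)/1000
    cur=np.degrees(np.arctan2(R[1,1],R[0,1]))
    if yaw is None: yaw=cur
    yaw=cur+((yaw-cur+90)%180-90)
    a=np.radians(yaw); yy=np.array([np.cos(a),np.sin(a),0]);zz=np.array([0,0,-1.]);T=np.c_[np.cross(yy,zz),yy,zz]
    w=Ro.from_matrix(R.T@T).as_rotvec()
    l=loc(p[None])[0]
    print("t%.1f at"%o["time"],p.round(1),"tray",l.round(1),"jaw %.1f"%cur,"w",o["width"].round(1),"F",o["wrist_force"].round(1))
    print("d",d.round(4),"w",w.round(4),"q",o["q"].round(2))
if __name__=="__main__":
    a=sys.argv[1:];tr=a[0]=="t"
    if tr:a=a[1:]
    calc(*map(float,a[:3]),float(a[3]) if len(a)>3 else None,tr)
E
python3 calc.py 560 -250 300; python3 -m pendant '[{"dx":0.06,"dz":-0.06},{"dx":0.06,"dz":-0.06}]' 1 20;python3 calc.py 560 -250 300
```

```text
Traceback (most recent call last):
  File "calc.py", line 20, in <module>
    calc(*map(float,a[:3]),float(a[3]) if len(a)>3 else None,tr)
    ~~~~^^^^^^^^^^^^^^^^^^^^^^^^^^^^^^^^^^^^^^^^^^^^^^^^^^^^^^^^
  File "calc.py", line 15, in calc
    print("t%.1f at"%o["time"],p.round(1),"tray",l.round(1),"jaw %.1f"%cur,"w",o["width"].round(1),"F",o["wrist_force"].round(1))
                                                                               ^^^^^^^^^^^^^^^^
AttributeError: 'float' object has no attribute 'round'
$[0]: bad value
Traceback (most recent call last):
  File "calc.py", line 20, in <module>
    calc(*map(float,a[:3]),float(a[3]) if len(a)>3 else None,tr)
    ~~~~^^^^^^^^^^^^^^^^^^^^^^^^^^^^^^^^^^^^^^^^^^^^^^^^^^^^^^^^
  File "calc.py", line 15, in calc
    print("t%.1f at"%o["time"],p.round(1),"tray",l.round(1),"jaw %.1f"%cur,"w",o["width"].round(1),"F",o["wrist_force"].round(1))
                                                                               ^^^^^^^^^^^^^^^^
AttributeError: 'float' object has no attribute 'round'
```

```bash
sed -i 's/o\["width"\].round(1)/round(o["width"],1)/' calc.py
python3 calc.py 560 -250 300; python3 -m pendant '[{"dx":0.04,"dy":0,"dz":-0.06,"wx":0,"wy":0,"wz":0},{"dx":0.04,"dy":0,"dz":-0.06,"wx":0,"wy":0,"wz":0}]' 1 20;python3 calc.py 560 -250 300
```

```text
t0.3 at [ 311.2 -654.6  243.3] tray [-606.4 -794.6  243.3] jaw -64.6 w 92.9 F [-0.8 -0.3 -0.6]
d [ 0.3984 -0.2586 -0.0566] w [-0.0005  0.0001  0.    ] q [ 1.05  0.6  -0.    1.6   0.    0.94 -0.08]
time: 0.47
eef_pos: [347.2, -637.2, 303.8]
eef_rot: [[0.904, 0.428, -0.001], [0.428, -0.904, 0.002], [-0.0, -0.002, -1.0]]
wrist_force: [0.4, -1.1, 0.8]
width: 93.1
t0.5 at [ 347.2 -637.2  303.8] tray [-566.5 -795.5  303.8] jaw -64.7 w 93.1 F [ 0.4 -1.1  0.8]
d [ 0.358  -0.2589  0.0043] w [-0.0022  0.0002  0.    ] q [ 0.99  0.55  0.    1.53 -0.    1.06 -0.13]
```

```bash
python3 -m pendant '[{"dx":0.36,"dy":-0.26,"dz":0,"wx":0,"wy":0,"wz":0},{"dx":0.36,"dy":-0.26,"dz":0,"wx":0,"wy":0,"wz":0},{"dx":0.36,"dy":-0.26,"dz":0,"wx":0,"wy":0,"wz":0},{"dx":0.36,"dy":-0.26,"dz":0,"wx":0,"wy":0,"wz":0},{"dx":0.36,"dy":-0.26,"dz":0,"wx":0,"wy":0,"wz":0}]';python3 calc.py 560 -250 300
```

```text
time: 0.88
eef_pos: [448.1, -453.1, 303.8]
eef_rot: [[0.903, 0.429, 0.0], [0.429, -0.903, -0.0], [0.0, 0.0, -1.0]]
wrist_force: [0.2, -1.4, 0.4]
width: 93.0
t0.9 at [ 448.1 -453.1  303.8] tray [-392.8 -677.6  303.8] jaw -64.6 w 93.0 F [ 0.2 -1.4  0.4]
d [ 0.1882 -0.1354  0.0037] w [ 0.0002 -0.0001  0.    ] q [ 0.72  0.43 -0.02  1.74  0.01  0.96 -0.44]
```

```bash
python3 -m pendant '[{"dx":0.19,"dy":-0.138,"dz":0,"wx":0,"wy":0,"wz":0},{"dx":0.19,"dy":-0.138,"dz":0,"wx":0,"wy":0,"wz":0},{"dx":0.19,"dy":-0.138,"dz":0,"wx":0,"wy":0,"wz":0},{"dx":0.19,"dy":-0.138,"dz":0,"wx":0,"wy":0,"wz":0},{"dx":0.19,"dy":-0.138,"dz":0,"wx":0,"wy":0,"wz":0}]';python3 calc.py 530 100 300 -30
```

```text
time: 1.3
eef_pos: [547.8, -270.1, 303.8]
eef_rot: [[0.903, 0.429, 0.0], [0.429, -0.903, -0.0], [0.0, 0.0, -1.0]]
wrist_force: [2.4, -0.2, 0.6]
width: 93.1
t1.3 at [ 547.8 -270.1  303.8] tray [-220.6 -560.1  303.8] jaw -64.6 w 93.1 F [ 2.4 -0.2  0.6]
d [ 0.1428 -0.3419  0.0038] w [ 4.000e-04 -1.000e-04 -6.035e-01] q [ 0.41  0.4  -0.06  1.8   0.03  0.94 -0.79]
```

```bash
python3 -m pendant '[{"dx":0.143,"dy":-0.342,"dz":0,"wx":0,"wy":0,"wz":-0.12},{"dx":0.143,"dy":-0.342,"dz":0,"wx":0,"wy":0,"wz":-0.24},{"dx":0.143,"dy":-0.342,"dz":0,"wx":0,"wy":0,"wz":-0.36},{"dx":0.143,"dy":-0.342,"dz":0,"wx":0,"wy":0,"wz":-0.48},{"dx":0.143,"dy":-0.342,"dz":0,"wx":0,"wy":0,"wz":-0.6}]';python3 calc.py 530 100 300 -15
```

```text
time: 1.72
eef_pos: [536.8, -62.0, 303.9]
eef_rot: [[0.498, 0.867, 0.0], [0.867, -0.498, -0.0], [0.0, 0.001, -1.0]]
wrist_force: [0.3, -0.3, -0.9]
width: 93.0
t1.7 at [536.8 -62.  303.9] tray [-135.6 -369.8  303.9] jaw -29.9 w 93.0 F [ 0.3 -0.3 -0.9]
d [ 0.1371 -0.0865  0.0038] w [ 0.0005  0.     -0.2593] q [ 0.21  0.32 -0.26  1.94  0.1   0.89 -0.63]
```

```bash
python3 -m pendant '[{"dx":0.137,"dy":-0.087,"dz":0,"wx":0,"wy":0,"wz":-0.1},{"dx":0.137,"dy":-0.087,"dz":0,"wx":0,"wy":0,"wz":-0.26},{"dx":0.137,"dy":-0.087,"dz":0,"wx":0,"wy":0,"wz":-0.26},{"dx":0.137,"dy":-0.087,"dz":0,"wx":0,"wy":0,"wz":-0.26}]' -0.2;python3 calc.py 520 347 200 -15
```

```text
time: 2.05
eef_pos: [530.4, 100.8, 303.9]
eef_rot: [[0.261, 0.965, 0.0], [0.965, -0.261, 0.0], [0.001, 0.0, -1.0]]
wrist_force: [0.2, -1.4, -0.5]
width: 70.8
t2.0 at [530.4 100.8 303.9] tray [ -67.2 -222.   303.9] jaw -15.1 w 70.8 F [ 0.2 -1.4 -0.5]
d [ 0.2349 -0.0743  0.104 ] w [ 0.0003 -0.0006 -0.0019] q [-0.01  0.33 -0.37  1.94  0.15  0.9  -0.72]
```

```bash
python3 -m pendant '[{"dx":0.235,"dy":-0.074,"dz":0.1,"wx":0,"wy":0,"wz":0},{"dx":0.235,"dy":-0.074,"dz":0.1,"wx":0,"wy":0,"wz":0},{"dx":0.235,"dy":-0.074,"dz":0.1,"wx":0,"wy":0,"wz":0},{"dx":0.235,"dy":-0.074,"dz":0.1,"wx":0,"wy":0,"wz":0},{"dx":0.235,"dy":-0.074,"dz":0.1,"wx":0,"wy":0,"wz":0}]' -0.05;python3 calc.py 520 347 110 -15
```

```text
time: 2.47
eef_pos: [523.4, 292.9, 224.6]
eef_rot: [[0.264, 0.964, 0.0], [0.964, -0.264, 0.0], [0.0, 0.0, -1.0]]
wrist_force: [0.1, 0.7, 0.7]
width: 44.6
t2.5 at [523.4 292.9 224.6] tray [ 14.1 -47.7 224.6] jaw -15.3 w 44.6 F [0.1 0.7 0.7]
d [ 0.0512 -0.0176  0.1146] w [ 0.0004 -0.0001 -0.0055] q [-0.36  0.49 -0.36  1.9   0.23  0.79 -1.11]
```

```bash
python3 -m pendant '[{"dx":0.051,"dy":-0.0176,"dz":0.115,"wx":0,"wy":0,"wz":0},{"dx":0.051,"dy":-0.0176,"dz":0.115,"wx":0,"wy":0,"wz":0},{"dx":0.051,"dy":-0.0176,"dz":0.115,"wx":0,"wy":0,"wz":0},{"dx":0.051,"dy":-0.0176,"dz":0.115,"wx":0,"wy":0,"wz":0},{"dx":0.051,"dy":-0.0176,"dz":0.115,"wx":0,"wy":0,"wz":0}]';python3 calc.py 520 347 43 -15
python3 - <<'E'
from h import *
t=imaging.read_camera("top");s=imaging.read_camera("side")
crop(t,150,130,290,250,"t3.png",5);crop(s,200,190,340,300,"s3.png",5)
E
```

```text
time: 2.88
eef_pos: [518.7, 345.3, 108.3]
eef_rot: [[0.262, 0.965, -0.004], [0.965, -0.262, -0.002], [-0.003, -0.003, -1.0]]
wrist_force: [-0.0, -0.5, 0.6]
width: 44.0
t2.9 at [518.7 345.3 108.3] tray [ 33.7   1.  108.3] jaw -15.2 w 44.0 F [-0.  -0.5  0.6]
d [0.0022 0.001  0.0653] w [-0.0029  0.0033 -0.0029] q [-0.49  0.66 -0.29  1.93  0.32  0.6  -1.25]
```

View pics/t3.png

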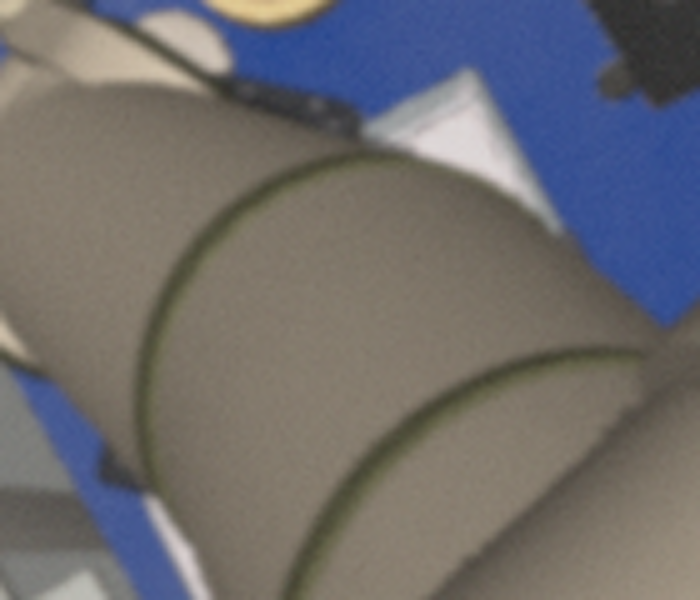

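View pics/s3.png

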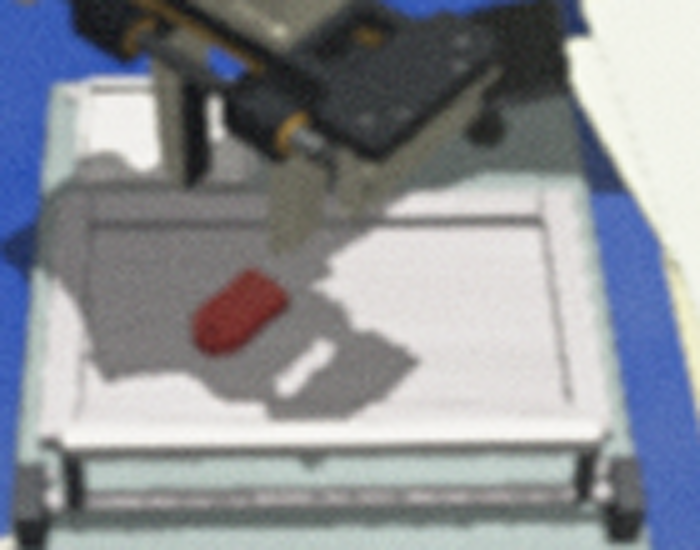

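```bash
python3 - <<'E'
from h import *
s=imaging.read_camera("side");o=observe();R=o["eef_rot"]
for k in(-22,22): print(proj(s,o["eef_pos"]+R[:,2]*25+R[:,1]*k), )
E
python3 -m pendant '[{"dx":0.0012,"dy":0,"dz":0.04,"wx":0,"wy":0,"wz":0},{"dx":0.0012,"dy":0,"dz":0.055,"wx":0,"wy":0,"wz":0},{"dx":0.0012,"dy":0,"dz":0.062,"wx":0,"wy":0,"wz":0},{"dx":0.0012,"dy":0,"dz":0.062,"wx":0,"wy":0,"wz":0}]';python3 calc.py 520 347 42.5 -15
```

```text
[[255.05123896 235.6969224 ]]
[[238.87827691 224.73482775]]
time: 3.37
eef_pos: [521.1, 345.2, 48.8]
eef_rot: [[0.265, 0.964, 0.0], [0.964, -0.265, -0.0], [-0.0, 0.001, -1.0]]
wrist_force: [-0.1, -0.6, 0.1]
width: 44.0
t3.4 at [521.1 345.2  48.8] tray [35.8 -0.2 48.8] jaw -15.4 w 44.0 F [-0.1 -0.6  0.1]
d [ 0.0015 -0.0015  0.0063] w [ 0.0005  0.0002 -0.0066] q [-0.52  0.75 -0.24  1.96  0.36  0.48 -1.29]
```

```bash
python3 -m pendant '[{"dx":0.0015,"dy":-0.0015,"dz":0.0063,"wx":0,"wy":0,"wz":0},{"dx":0.0015,"dy":-0.0015,"dz":0.0063,"wx":0,"wy":0,"wz":0},{"dx":0.0015,"dy":-0.0015,"dz":0.0063,"wx":0,"wy":0,"wz":0}]';python3 -m pendant '[{"dx":0,"dy":0,"dz":0,"wx":0,"wy":0,"wz":0},{"dx":0,"dy":0,"dz":0,"wx":0,"wy":0,"wz":0},{"dx":0,"dy":0,"dz":0,"wx":0,"wy":0,"wz":0},{"dx":0,"dy":0,"dz":0,"wx":0,"wy":0,"wz":0},{"dx":0,"dy":0,"dz":0,"wx":0,"wy":0,"wz":0}]' -1 20; python3 calc.py 520 347 42.5 -15;python3 -m pendant '[{"dx":0,"dy":0,"dz":-0.06,"wx":0,"wy":0,"wz":0},{"dx":0,"dy":0,"dz":-0.06,"wx":0,"wy":0,"wz":0},{"dx":0,"dy":0,"dz":-0.06,"wx":0,"wy":0,"wz":0}]'; python3 calc.py t 71 -108 105 27.1
python3 - <<'E'
from h import *
s=imaging.read_camera("side")
crop(s,200,190,340,300,"s4.png",5)
E
```

```text
time: 3.62
eef_pos: [519.9, 348.4, 43.1]
eef_rot: [[0.264, 0.965, 0.001], [0.965, -0.264, 0.001], [0.001, 0.001, -1.0]]
wrist_force: [-0.1, 0.2, 0.2]
width: 43.9
time: 4.03
eef_pos: [519.5, 348.1, 42.3]
eef_rot: [[0.264, 0.965, 0.0], [0.965, -0.264, 0.0], [0.0, 0.0, -1.0]]
wrist_force: [0.4, -0.6, 3.5]
width: 23.4
t4.0 at [519.5 348.1  42.3] tray [35.8  3.2 42.3] jaw -15.3 w 23.4 F [ 0.4 -0.6  3.5]
d [-0.0009  0.0008 -0.0002] w [ 0.0003 -0.0002 -0.0052] q [-0.53  0.75 -0.24  1.96  0.36  0.47 -1.29]
time: 4.28
eef_pos: [520.9, 349.3, 105.6]
eef_rot: [[0.264, 0.965, 0.004], [0.965, -0.264, 0.003], [0.004, 0.003, -1.0]]
wrist_force: [0.1, 0.0, -0.8]
width: 23.3
t4.3 at [520.9 349.3 105.6] tray [ 37.6   3.6 105.6] jaw -15.3 w 23.3 F [ 0.1  0.  -0.8]
d [-0.0599  0.0999  0.0007] w [ 0.0046 -0.003  -0.7401] q [-0.49  0.67 -0.29  1.93  0.32  0.59 -1.26]
```

View pics/s4.png

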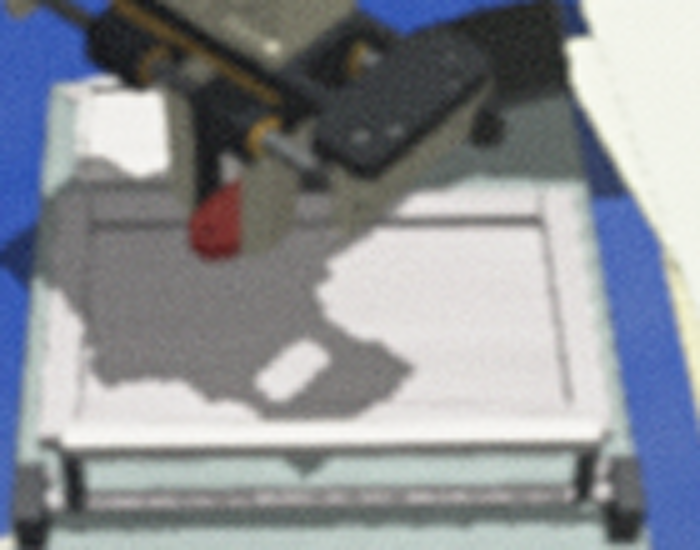

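```bash
python3 -m pendant '[{"dx":-0.015,"dy":0.025,"dz":-0.002,"wx":0,"wy":0,"wz":-0.125},{"dx":-0.03,"dy":0.05,"dz":-0.002,"wx":0,"wy":0,"wz":-0.25},{"dx":-0.045,"dy":0.075,"dz":-0.002,"wx":0,"wy":0,"wz":-0.375},{"dx":-0.06,"dy":0.1,"dz":-0.002,"wx":0,"wy":0,"wz":-0.5},{"dx":-0.06,"dy":0.1,"dz":-0.002,"wx":0,"wy":0,"wz":-0.62}]'; python3 calc.py t 71 -108 105 27.1
```

```text
time: 4.75
eef_pos: [604.1, 256.9, 102.1]
eef_rot: [[-0.345, 0.939, 0.0], [0.939, 0.345, -0.004], [-0.004, -0.001, -1.0]]
wrist_force: [0.6, -0.7, -0.1]
width: 23.1
t4.8 at [604.1 256.9 102.1] tray [  69.5 -116.5  102.1] jaw 20.2 w 23.1 F [ 0.6 -0.7 -0.1]
d [ 0.0086  0.0004 -0.0029] w [-0.0013  0.004  -0.1212] q [-0.19  0.73 -0.48  1.85  0.51  0.69 -0.61]
```

```bash
python3 -m pendant '[{"dx":0.0086,"dy":0.0004,"dz":0.02,"wx":0,"wy":0,"wz":-0.121},{"dx":0.0086,"dy":0.0004,"dz":0.04,"wx":0,"wy":0,"wz":-0.121},{"dx":0.0086,"dy":0.0004,"dz":0.051,"wx":0,"wy":0,"wz":-0.121},{"dx":0.0086,"dy":0.0004,"dz":0.051,"wx":0,"wy":0,"wz":-0.121}]'; python3 calc.py t 71 -108 47 27.1
python3 - <<'E'
from h import *
s=imaging.read_camera("side")
crop(s,190,170,330,280,"s5.png",5)
E
```

```text
time: 5.08
eef_pos: [595.7, 270.8, 49.6]
eef_rot: [[-0.456, 0.89, -0.005], [0.89, 0.456, -0.003], [-0.0, -0.005, -1.0]]
wrist_force: [0.3, -0.5, 0.5]
width: 23.6
t5.1 at [595.7 270.8  49.6] tray [  68.4 -100.4   49.6] jaw 27.1 w 23.6 F [ 0.3 -0.5  0.5]
d [-0.0076  0.0026  0.0025] w [-0.0053  0.0001  0.0004] q [-0.22  0.8  -0.46  1.87  0.59  0.61 -0.58]
```

View pics/s5.png

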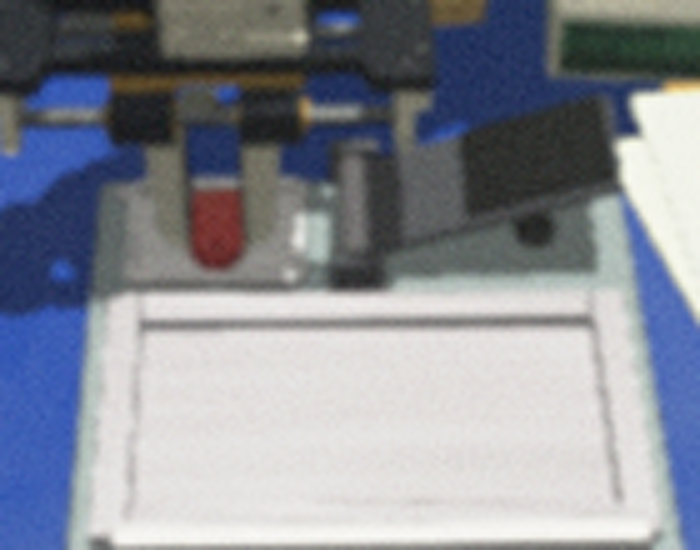

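```bash
python3 -m pendant '[{"dx":-0.003,"dy":0.002,"dz":0,"wx":0,"wy":0,"wz":0},{"dx":-0.003,"dy":0.002,"dz":0,"wx":0,"wy":0,"wz":0},{"dx":-0.003,"dy":0.002,"dz":0,"wx":0,"wy":0,"wz":0},{"dx":-0.003,"dy":0.002,"dz":0,"wx":0,"wy":0,"wz":0}]'; python3 calc.py t 71 -108 47 27.1
```

```text
time: 5.47
eef_pos: [601.0, 270.3, 53.8]
eef_rot: [[-0.456, 0.89, 0.001], [0.89, 0.456, 0.0], [-0.0, 0.001, -1.0]]
wrist_force: [-0.4, 0.0, -0.7]
width: 23.5
t5.5 at [601.  270.3  53.8] tray [  72.9 -103.2   53.8] jaw 27.1 w 23.5 F [-0.4  0.  -0.7]
d [-0.0048 -0.0019  0.0068] w [0.0013 0.0002 0.0007] q [-0.21  0.8  -0.46  1.86  0.58  0.62 -0.57]
```

Settled now; correct and release.

```bash
python3 -m pendant '[{"dx":-0.005,"dy":-0.002,"dz":0.006,"wx":0,"wy":0,"wz":0},{"dx":-0.005,"dy":-0.002,"dz":0.006,"wx":0,"wy":0,"wz":0},{"dx":-0.005,"dy":-0.002,"dz":0.006,"wx":0,"wy":0,"wz":0},{"dx":-0.005,"dy":-0.002,"dz":0.006,"wx":0,"wy":0,"wz":0}]'; python3 calc.py t 71 -108 47 27.1; python3 -m pendant '[{"dx":0,"dy":0,"dz":0,"wx":0,"wy":0,"wz":0},{"dx":0,"dy":0,"dz":0,"wx":0,"wy":0,"wz":0},{"dx":0,"dy":0,"dz":-0.002,"wx":0,"wy":0,"wz":0},{"dx":0,"dy":0,"dz":-0.03,"wx":0,"wy":0,"wz":0},{"dx":0,"dy":0,"dz":-0.06,"wx":0,"wy":0,"wz":0}]' -0.3
python3 - <<'E'
from h import *
s=imaging.read_camera("side")
crop(s,190,170,330,280,"s6.png",5)
E
```

```text
time: 5.8
eef_pos: [601.0, 264.7, 46.9]
eef_rot: [[-0.456, 0.89, -0.0], [0.89, 0.456, -0.0], [-0.0, -0.0, -1.0]]
wrist_force: [-0.6, 0.8, -0.0]
width: 23.2
t5.8 at [601.  264.7  46.9] tray [  70.3 -108.3   46.9] jaw 27.1 w 23.2 F [-0.6  0.8 -0. ]
d [ 0.0003  0.0007 -0.0001] w [-0.0002  0.      0.0007] q [-0.21  0.8  -0.46  1.87  0.59  0.61 -0.57]
time: 6.22
eef_pos: [599.9, 264.5, 106.1]
eef_rot: [[-0.457, 0.889, -0.004], [0.889, 0.457, -0.002], [0.0, -0.004, -1.0]]
wrist_force: [0.8, -0.0, 0.3]
width: 32.5
```

View pics/s6.png

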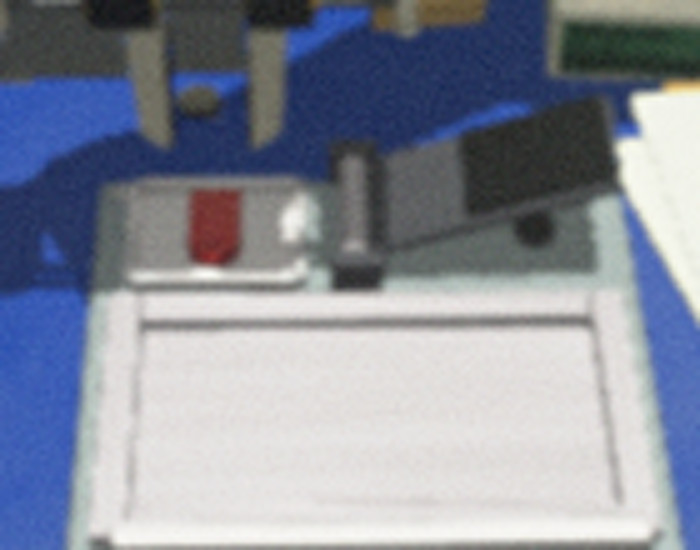

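```bash
python3 calc.py 510 175 160 -15
```

```text
t6.3 at [602.5 266.3 112.9] tray [  72.4 -107.4  112.9] jaw 27.2 w 32.4 F [0.3 0.9 3.4]
d [-0.039  -0.1238 -0.0477] w [ 0.0044 -0.0019  0.7362] q [-0.17  0.72 -0.52  1.84  0.53  0.71 -0.52]
```

```bash
python3 -m pendant '[{"dx":-0.01,"dy":-0.03,"dz":-0.03,"wx":0,"wy":0,"wz":0.12},{"dx":-0.02,"dy":-0.06,"dz":-0.05,"wx":0,"wy":0,"wz":0.24},{"dx":-0.03,"dy":-0.095,"dz":-0.05,"wx":0,"wy":0,"wz":0.36},{"dx":-0.039,"dy":-0.124,"dz":-0.05,"wx":0,"wy":0,"wz":0.48},{"dx":-0.039,"dy":-0.124,"dz":-0.05,"wx":0,"wy":0,"wz":0.6}]'; python3 calc.py 560 62 160 -57
```

```text
time: 6.68
eef_pos: [504.3, 168.5, 157.5]
eef_rot: [[0.134, 0.991, -0.003], [0.991, -0.134, -0.004], [-0.004, -0.002, -1.0]]
wrist_force: [-0.9, -0.5, -1.0]
width: 32.6
t6.7 at [504.3 168.5 157.5] tray [ -59.6 -149.8  157.5] jaw -7.7 w 32.6 F [-0.9 -0.5 -1. ]
d [-0.0981  0.0695 -0.0023] w [0.     0.005  0.8605] q [-0.15  0.52 -0.4   2.1   0.36  0.59 -0.93]
```

```bash
python3 -m pendant '[{"dx":-0.03,"dy":0.015,"dz":0,"wx":0,"wy":0,"wz":0.12},{"dx":-0.06,"dy":0.03,"dz":0,"wx":0,"wy":0,"wz":0.24},{"dx":-0.09,"dy":0.06,"dz":0,"wx":0,"wy":0,"wz":0.36},{"dx":-0.1,"dy":0.07,"dz":0,"wx":0,"wy":0,"wz":0.48},{"dx":-0.1,"dy":0.07,"dz":0,"wx":0,"wy":0,"wz":0.6}]'; python3 calc.py 582.4 62 100 -57
```

```text
time: 7.1
eef_pos: [567.9, 61.1, 157.2]
eef_rot: [[0.673, 0.74, 0.002], [0.74, -0.673, -0.001], [0.0, 0.002, -1.0]]
wrist_force: [-0.4, 1.9, -0.4]
width: 32.4
t7.1 at [567.9  61.1 157.2] tray [ -51.9 -274.4  157.2] jaw -42.3 w 32.4 F [-0.4  1.9 -0.4]
d [0.0104 0.01   0.0572] w [ 0.0024 -0.0006  0.2569] q [-0.04  0.54 -0.24  2.02  0.22  0.6  -1.16]
```

```bash
python3 -m pendant '[{"dx":0.01,"dy":0.01,"dz":0.03,"wx":0,"wy":0,"wz":0.12},{"dx":0.01,"dy":0.01,"dz":0.055,"wx":0,"wy":0,"wz":0.257},{"dx":0.01,"dy":0.01,"dz":0.055,"wx":0,"wy":0,"wz":0.257},{"dx":0.01,"dy":0.01,"dz":0.055,"wx":0,"wy":0,"wz":0.257},{"dx":0.01,"dy":0.01,"dz":0.055,"wx":0,"wy":0,"wz":0.257}]'; python3 calc.py 582.4 62 34 -57
python3 - <<'E'
from h import *
s=imaging.read_camera("side");t=imaging.read_camera("top")
crop(s,220,120,340,220,"s7.png",5)
crop(t,290,130,400,240,"t7.png",5)
E
```

```text
time: 7.52
eef_pos: [579.5, 66.8, 102.8]
eef_rot: [[0.83, 0.558, 0.0], [0.558, -0.83, 0.0], [0.0, -0.0, -1.0]]
wrist_force: [0.8, 0.5, -0.3]
width: 32.6
t7.5 at [579.5  66.8 102.8] tray [ -39.  -274.6  102.8] jaw -56.1 w 32.6 F [ 0.8  0.5 -0.3]
d [-0.0002  0.0056  0.0688] w [-0.     -0.      0.0164] q [-0.11  0.62 -0.14  2.03  0.18  0.49 -1.37]
```

View pics/s7.png

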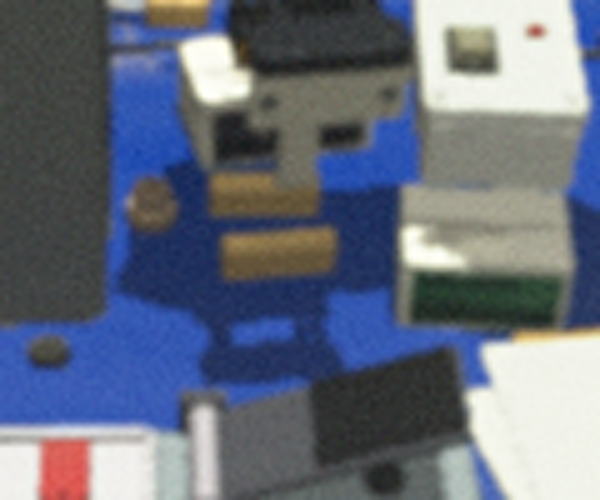

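View pics/t7.png

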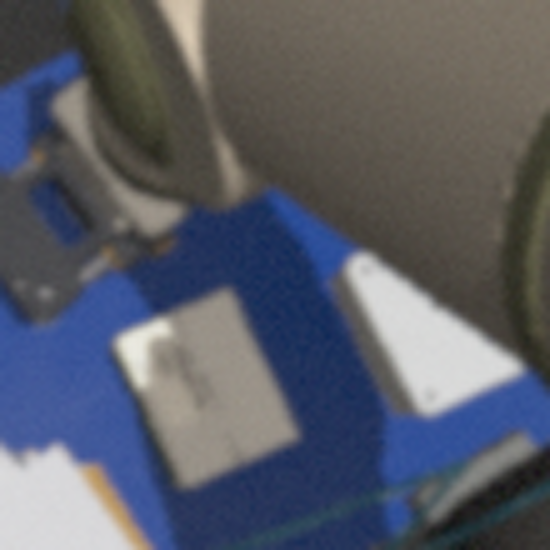

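```bash
python3 -m pendant '[{"dx":0,"dy":0.0055,"dz":0.035,"wx":0,"wy":0,"wz":0.016},{"dx":0,"dy":0.0055,"dz":0.055,"wx":0,"wy":0,"wz":0.016},{"dx":0,"dy":0.0055,"dz":0.068,"wx":0,"wy":0,"wz":0.016},{"dx":0,"dy":0.0055,"dz":0.068,"wx":0,"wy":0,"wz":0.016},{"dx":0,"dy":0.0055,"dz":0.068,"wx":0,"wy":0,"wz":0.016}]'; python3 calc.py 582.4 62 34.5 -57
```

```text
time: 8.03
eef_pos: [582.6, 61.8, 34.5]
eef_rot: [[0.84, 0.542, -0.0], [0.542, -0.84, 0.0], [0.0, -0.0, -1.0]]
wrist_force: [0.5, -0.6, 1.2]
width: 32.6
t8.0 at [582.6  61.8  34.5] tray [ -38.4 -280.4   34.5] jaw -57.2 w 32.6 F [ 0.5 -0.6  1.2]
d [-0.0001 -0.0003  0.    ] w [-0.0002 -0.     -0.003 ] q [-0.13  0.73 -0.11  2.06  0.2   0.36 -1.4 ]
```

```bash
python3 -m pendant '[{"dx":0,"dy":0,"dz":0,"wx":0,"wy":0,"wz":0},{"dx":0,"dy":0,"dz":0,"wx":0,"wy":0,"wz":0},{"dx":0,"dy":0,"dz":0,"wx":0,"wy":0,"wz":0},{"dx":0,"dy":0,"dz":0,"wx":0,"wy":0,"wz":0}]' -1 40; python3 -m pendant '[{"dx":0,"dy":0,"dz":-0.03,"wx":0,"wy":0,"wz":0},{"dx":0,"dy":0,"dz":-0.06,"wx":0,"wy":0,"wz":0},{"dx":0,"dy":0,"dz":-0.09,"wx":0,"wy":0,"wz":0},{"dx":0,"dy":0,"dz":-0.105,"wx":0,"wy":0,"wz":0},{"dx":0,"dy":0,"dz":-0.105,"wx":0,"wy":0,"wz":0}]'; python3 calc.py 510 175 140 -62.9
python3 - <<'E'
from h import *
s=imaging.read_camera("side")
crop(s,220,100,340,220,"s8.png",5)
E
```

```text
time: 8.37
eef_pos: [583.4, 61.7, 35.1]
eef_rot: [[0.841, 0.541, 0.002], [0.541, -0.841, 0.0], [0.002, 0.001, -1.0]]
wrist_force: [0.3, -1.2, 7.4]
width: 16.0
time: 8.78
eef_pos: [584.1, 62.0, 142.6]
eef_rot: [[0.841, 0.541, 0.005], [0.541, -0.841, 0.001], [0.005, 0.002, -1.0]]
wrist_force: [0.3, -0.9, -1.7]
width: 16.0
t8.8 at [584.1  62.  142.6] tray [ -37.  -280.9  142.6] jaw -57.2 w 16.0 F [ 0.3 -0.9 -1.7]
d [-0.0012 -0.1351  0.0023] w [ 0.0019 -0.0052  0.0986] q [-0.09  0.57 -0.16  2.    0.16  0.57 -1.36]
```

View pics/s8.png

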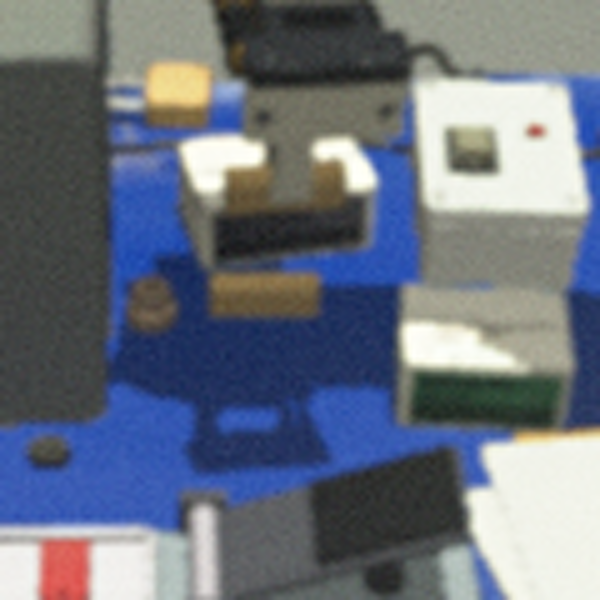

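```bash
python3 -m pendant '[{"dx":0,"dy":-0.04,"dz":0,"wx":0,"wy":0,"wz":0.1},{"dx":0,"dy":-0.08,"dz":0,"wx":0,"wy":0,"wz":0.1},{"dx":0,"dy":-0.12,"dz":0,"wx":0,"wy":0,"wz":0.1},{"dx":0.004,"dy":-0.16,"dz":0,"wx":0,"wy":0,"wz":0.1},{"dx":0.01,"dy":-0.2,"dz":0,"wx":0,"wy":0,"wz":0.1}]'; python3 calc.py t 50 37 120 -62.9
```

```text
time: 9.25
eef_pos: [480.5, 235.9, 137.5]
eef_rot: [[0.891, 0.454, -0.002], [0.454, -0.891, -0.002], [-0.003, 0.0, -1.0]]
wrist_force: [1.5, 0.7, -2.4]
width: 15.7
t9.2 at [480.5 235.9 137.5] tray [-50.  -79.  137.5] jaw -63.0 w 15.7 F [ 1.5  0.7 -2.4]
d [ 0.0999 -0.1162  0.0171] w [ 0.0003  0.0029 -0.0017] q [-0.49  0.53 -0.1   2.12  0.1   0.5  -1.77]
```

```bash
python3 -m pendant '[{"dx":0.1,"dy":-0.116,"dz":0.01,"wx":0,"wy":0,"wz":0},{"dx":0.1,"dy":-0.116,"dz":0.02,"wx":0,"wy":0,"wz":0},{"dx":0.1,"dy":-0.116,"dz":0.02,"wx":0,"wy":0,"wz":0},{"dx":0.1,"dy":-0.116,"dz":0.02,"wx":0,"wy":0,"wz":0},{"dx":0.1,"dy":-0.116,"dz":0.02,"wx":0,"wy":0,"wz":0}]'; python3 calc.py t 50 37 70 -62.9
```

```text
time: 9.67
eef_pos: [517.8, 391.7, 116.1]
eef_rot: [[0.888, 0.461, -0.001], [0.461, -0.888, 0.003], [0.0, -0.003, -1.0]]
wrist_force: [0.6, 0.7, -0.7]
width: 15.9
t9.7 at [517.8 391.7 116.1] tray [ 54.1  42.7 116.1] jaw -62.6 w 15.9 F [ 0.6  0.7 -0.7]
d [-0.0042  0.0058  0.0461] w [-0.0033 -0.0002  0.0057] q [-0.68  0.66 -0.08  1.88  0.08  0.61 -1.9 ]
```

```bash
python3 -m pendant '[{"dx":-0.003,"dy":0.004,"dz":0.03,"wx":0,"wy":0,"wz":0},{"dx":-0.003,"dy":0.004,"dz":0.05,"wx":0,"wy":0,"wz":0},{"dx":-0.003,"dy":0.004,"dz":0.05,"wx":0,"wy":0,"wz":0},{"dx":-0.003,"dy":0.004,"dz":0.05,"wx":0,"wy":0,"wz":0},{"dx":-0.003,"dy":0.004,"dz":0.05,"wx":0,"wy":0,"wz":0}]'; python3 calc.py t 50 37 51 -62.9
```

```text
time: 10.08
eef_pos: [518.3, 379.2, 69.0]
eef_rot: [[0.891, 0.454, -0.0], [0.454, -0.891, -0.0], [-0.0, 0.0, -1.0]]
wrist_force: [0.3, 0.2, -1.8]
width: 15.7
t10.1 at [518.3 379.2  69. ] tray [48.8 31.4 69. ] jaw -63.0 w 15.7 F [ 0.3  0.2 -1.8]
d [ 0.0012 -0.0056  0.018 ] w [ 0.0001  0.0005 -0.0012] q [-0.68  0.72 -0.07  1.92  0.09  0.51 -1.91]
```

```bash
python3 -m pendant '[{"dx":0.001,"dy":-0.0056,"dz":0.008,"wx":0,"wy":0,"wz":0},{"dx":0.001,"dy":-0.0056,"dz":0.018,"wx":0,"wy":0,"wz":0},{"dx":0.001,"dy":-0.0056,"dz":0.018,"wx":0,"wy":0,"wz":0},{"dx":0.001,"dy":-0.0056,"dz":0.018,"wx":0,"wy":0,"wz":0}]'; python3 calc.py t 50 37 50 -62.9
```

```text
time: 10.42
eef_pos: [516.4, 384.8, 50.7]
eef_rot: [[0.891, 0.455, -0.0], [0.455, -0.891, -0.0], [-0.0, 0.0, -1.0]]
wrist_force: [-0.1, -0.5, -1.6]
width: 15.8
t10.4 at [516.4 384.8  50.7] tray [49.7 37.3 50.7] jaw -62.9 w 15.8 F [-0.1 -0.5 -1.6]
d [0.0003 0.0003 0.0007] w [ 0.      0.0004 -0.0007] q [-0.69  0.75 -0.06  1.92  0.09  0.48 -1.92]
```

```bash
python3 -m pendant '[{"dx":0,"dy":0,"dz":0.001,"wx":0,"wy":0,"wz":0},{"dx":0,"dy":0,"dz":0.001,"wx":0,"wy":0,"wz":0},{"dx":0,"dy":0,"dz":0.001,"wx":0,"wy":0,"wz":0}]'; python3 -m pendant '[{"dx":0,"dy":0,"dz":0,"wx":0,"wy":0,"wz":0},{"dx":0,"dy":0,"dz":0,"wx":0,"wy":0,"wz":0},{"dx":0,"dy":0,"dz":-0.03,"wx":0,"wy":0,"wz":0},{"dx":0,"dy":0,"dz":-0.06,"wx":0,"wy":0,"wz":0},{"dx":0,"dy":0,"dz":-0.09,"wx":0,"wy":0,"wz":0}]' -0.3
python3 - <<'E'
from h import *
s=imaging.read_camera("side")
crop(s,190,170,340,290,"s9.png",5)
E
python3 calc.py 520 175 140 -63
```

```text
time: 10.67
eef_pos: [516.5, 384.6, 50.2]
eef_rot: [[0.891, 0.454, -0.0], [0.454, -0.891, -0.0], [-0.0, 0.0, -1.0]]
wrist_force: [-1.6, -0.1, 0.8]
width: 15.6
time: 11.08
eef_pos: [516.4, 384.4, 140.5]
eef_rot: [[0.891, 0.454, -0.001], [0.454, -0.891, -0.001], [-0.001, 0.0, -1.0]]
wrist_force: [0.1, 0.4, 0.1]
width: 32.4
t11.1 at [518.7 386.1 146.7] tray [ 52.3  37.3 146.7] jaw -63.0 w 32.6 F [1.1 0.6 3.3]
d [-0.0947  0.1887  0.0058] w [-0.0014 -0.0066  0.    ] q [-0.68  0.62 -0.08  1.87  0.08  0.65 -1.9 ]
```

View pics/s9.png

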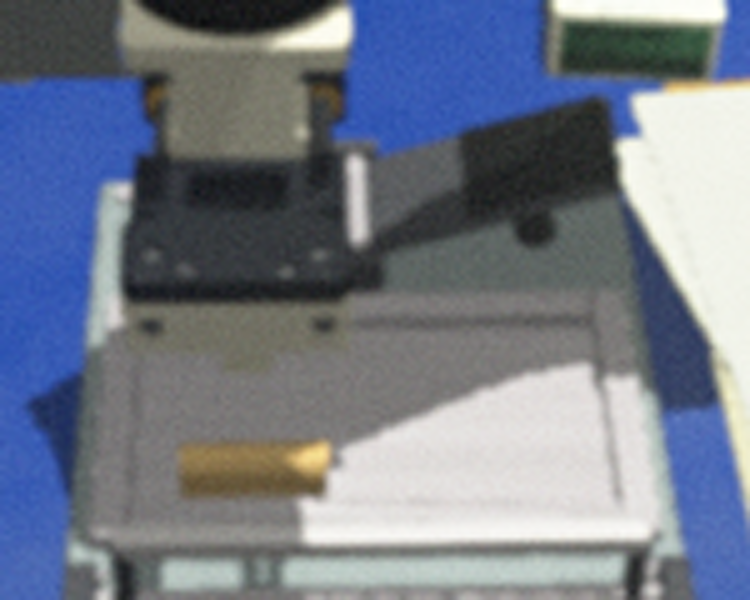

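Cylinder A lies flat in the tray beside the left rim (crop 180–330, 470). Next is cylinder B.

```bash
python3 -m pendant '[{"dx":-0.02,"dy":0.037,"dz":0,"wx":0,"wy":0,"wz":0},{"dx":-0.04,"dy":0.075,"dz":0,"wx":0,"wy":0,"wz":0},{"dx":-0.06,"dy":0.112,"dz":0,"wx":0,"wy":0,"wz":0},{"dx":-0.08,"dy":0.15,"dz":0,"wx":0,"wy":0,"wz":0},{"dx":-0.09,"dy":0.19,"dz":0,"wx":0,"wy":0,"wz":0}]'; python3 calc.py 610.5 18 120 -63
```

```text
time: 11.55
eef_pos: [520.6, 175.5, 140.0]
eef_rot: [[0.89, 0.456, -0.001], [0.456, -0.89, -0.0], [-0.001, -0.0, -1.0]]
wrist_force: [0.6, 0.7, -1.0]
width: 32.4
t11.6 at [520.6 175.5 140. ] tray [ -41.9 -151.   140. ] jaw -62.9 w 32.4 F [ 0.6  0.7 -1. ]
d [0.0083 0.1812 0.02  ] w [-0.0001  0.0009  0.0018] q [-0.35  0.54 -0.11  2.09  0.11  0.52 -1.64]
```

```bash
python3 -m pendant '[{"dx":0.008,"dy":0.181,"dz":0,"wx":0,"wy":0,"wz":0},{"dx":0.008,"dy":0.181,"dz":0,"wx":0,"wy":0,"wz":0},{"dx":0.008,"dy":0.181,"dz":0.01,"wx":0,"wy":0,"wz":0},{"dx":0.008,"dy":0.181,"dz":0.02,"wx":0,"wy":0,"wz":0},{"dx":0.008,"dy":0.181,"dz":0.02,"wx":0,"wy":0,"wz":0}]'; python3 -m pendant '[{"dx":0,"dy":0,"dz":0.02,"wx":0,"wy":0,"wz":0},{"dx":0,"dy":0,"dz":0.035,"wx":0,"wy":0,"wz":0},{"dx":0,"dy":0,"dz":0.035,"wx":0,"wy":0,"wz":0}]';python3 calc.py 610.5 18 34.5 -63
python3 - <<'E'
from h import *
s=imaging.read_camera("side")
o=observe();R=o["eef_rot"]
print([proj(s,o["eef_pos"]+R[:,2]*25+R[:,1]*k).round(0).tolist() for k in(-16,16)])
crop(s,220,100,340,220,"s10.png",5)
E
```

```text
time: 11.97
eef_pos: [613.8, 13.0, 119.2]
eef_rot: [[0.894, 0.449, 0.001], [0.449, -0.894, -0.003], [0.0, 0.003, -1.0]]
wrist_force: [-0.2, -1.4, -0.8]
width: 32.1
time: 12.22
eef_pos: [610.3, 18.8, 82.3]
eef_rot: [[0.891, 0.454, -0.004], [0.454, -0.891, -0.0], [-0.003, -0.001, -1.0]]
wrist_force: [-1.4, 0.5, 0.8]
width: 32.3
t12.2 at [610.3  18.8  82.3] tray [ -33.4 -331.4   82.3] jaw -63.0 w 32.3 F [-1.4  0.5  0.8]
d [-0.0001  0.0009  0.0478] w [-0.0013  0.0035 -0.0005] q [-0.05  0.68 -0.12  1.98  0.15  0.5  -1.37]
[[[273.0, 149.0]], [[273.0, 142.0]]]
```

View pics/s10.png

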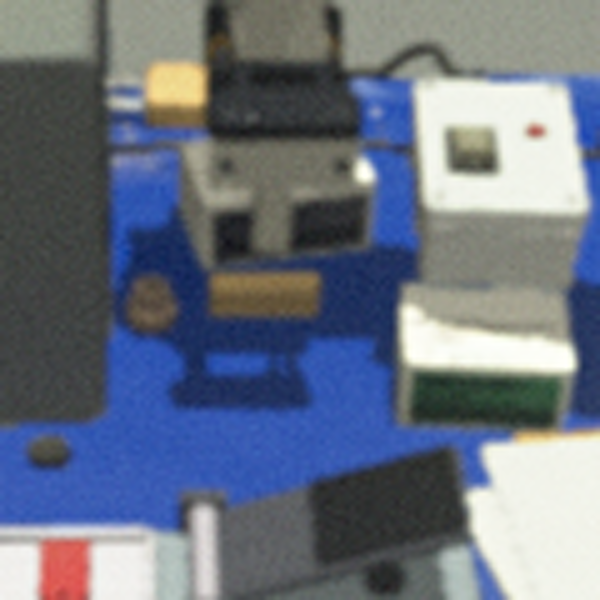

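```bash
python3 -m pendant '[{"dx":0,"dy":0.001,"dz":0.025,"wx":0,"wy":0,"wz":0},{"dx":0,"dy":0.001,"dz":0.047,"wx":0,"wy":0,"wz":0},{"dx":0,"dy":0.001,"dz":0.047,"wx":0,"wy":0,"wz":0},{"dx":0,"dy":0.001,"dz":0.047,"wx":0,"wy":0,"wz":0}]';python3 calc.py 610.5 18 34.5 -63;python3 -m pendant '[{"dx":0,"dy":0,"dz":0,"wx":0,"wy":0,"wz":0},{"dx":0,"dy":0,"dz":0,"wx":0,"wy":0,"wz":0},{"dx":0,"dy":0,"dz":0,"wx":0,"wy":0,"wz":0},{"dx":0,"dy":0,"dz":0,"wx":0,"wy":0,"wz":0}]' -1 40; python3 -m pendant '[{"dx":0,"dy":0,"dz":-0.03,"wx":0,"wy":0,"wz":0},{"dx":0,"dy":0,"dz":-0.06,"wx":0,"wy":0,"wz":0},{"dx":0,"dy":0,"dz":-0.09,"wx":0,"wy":0,"wz":0},{"dx":0,"dy":0,"dz":-0.105,"wx":0,"wy":0,"wz":0},{"dx":0,"dy":0,"dz":-0.105,"wx":0,"wy":0,"wz":0}]'; python3 calc.py 515 195 140 -62.9
python3 - <<'E'
from h import *
s=imaging.read_camera("side")
crop(s,220,80,340,200,"s11.png",5)
E
```

```text
time: 12.6
eef_pos: [611.8, 19.3, 38.2]
eef_rot: [[0.89, 0.455, -0.001], [0.455, -0.89, -0.0], [-0.001, -0.0, -1.0]]
wrist_force: [0.1, 0.0, 0.5]
width: 32.7
t12.6 at [611.8  19.3  38.2] tray [ -31.9 -331.6   38.2] jaw -62.9 w 32.7 F [0.1 0.  0.5]
d [-0.0017  0.0006  0.0037] w [-0.0004  0.0011  0.0013] q [-0.06  0.74 -0.1   1.99  0.17  0.41 -1.38]
time: 12.93
eef_pos: [612.9, 18.8, 39.3]
eef_rot: [[0.891, 0.454, 0.002], [0.454, -0.891, 0.0], [0.002, 0.001, -1.0]]
wrist_force: [-0.7, -0.6, 8.0]
width: 15.9
time: 13.35
eef_pos: [613.7, 18.9, 146.8]
eef_rot: [[0.891, 0.454, 0.006], [0.454, -0.891, 0.001], [0.005, 0.002, -1.0]]
wrist_force: [1.9, 0.2, -2.0]
width: 15.7
t13.3 at [613.7  18.9 146.8] tray [ -30.3 -332.8  146.8] jaw -63.0 w 15.7 F [ 1.9  0.2 -2. ]
d [-0.008  -0.2017  0.0064] w [ 0.0022 -0.0054 -0.0016] q [-0.03  0.59 -0.14  1.94  0.13  0.62 -1.35]
```

View pics/s11.png

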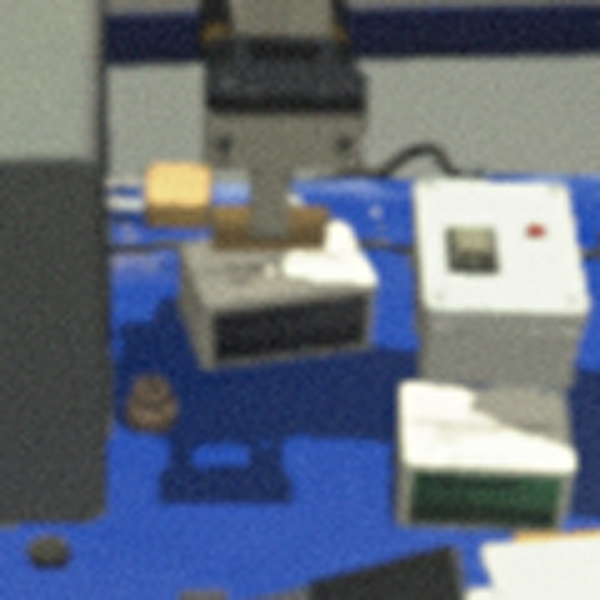

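```bash
python3 -m pendant '[{"dx":-0.008,"dy":-0.2,"dz":0,"wx":0,"wy":0,"wz":0},{"dx":-0.008,"dy":-0.2,"dz":0,"wx":0,"wy":0,"wz":0},{"dx":-0.008,"dy":-0.2,"dz":0,"wx":0,"wy":0,"wz":0},{"dx":-0.008,"dy":-0.2,"dz":0,"wx":0,"wy":0,"wz":0},{"dx":-0.008,"dy":-0.2,"dz":0,"wx":0,"wy":0,"wz":0}]'; python3 calc.py t -45 37 120 -62.9
```

```text
time: 13.82
eef_pos: [511.3, 195.6, 141.5]
eef_rot: [[0.89, 0.456, -0.003], [0.456, -0.89, -0.0], [-0.002, -0.001, -1.0]]
wrist_force: [0.8, 0.4, -1.9]
width: 15.8
t13.8 at [511.3 195.6 141.5] tray [ -41.  -128.9  141.5] jaw -62.9 w 15.8 F [ 0.8  0.4 -1.9]
d [-0.0039 -0.1659  0.0217] w [-0.001   0.0025  0.0004] q [-0.39  0.53 -0.11  2.09  0.11  0.52 -1.68]
```

```bash
python3 -m pendant '[{"dx":-0.004,"dy":-0.166,"dz":0,"wx":0,"wy":0,"wz":0},{"dx":-0.004,"dy":-0.166,"dz":0.01,"wx":0,"wy":0,"wz":0},{"dx":-0.004,"dy":-0.166,"dz":0.02,"wx":0,"wy":0,"wz":0},{"dx":-0.004,"dy":-0.166,"dz":0.04,"wx":0,"wy":0,"wz":0},{"dx":-0.004,"dy":-0.166,"dz":0.06,"wx":0,"wy":0,"wz":0}]';  python3 -m pendant '[{"dx":0,"dy":0,"dz":0,"wx":0,"wy":0,"wz":0},{"dx":0,"dy":0,"dz":0,"wx":0,"wy":0,"wz":0},{"dx":0,"dy":0,"dz":0,"wx":0,"wy":0,"wz":0}]'; python3 calc.py t -45 37 55 -62.9
```

```text
time: 14.23
eef_pos: [431.3, 345.9, 82.0]
eef_rot: [[0.887, 0.461, -0.0], [0.461, -0.887, 0.004], [0.002, -0.004, -1.0]]
wrist_force: [0.0, 1.3, -3.2]
width: 15.6
time: 14.48
eef_pos: [435.4, 337.8, 82.7]
eef_rot: [[0.891, 0.453, -0.001], [0.453, -0.891, -0.002], [-0.002, 0.001, -1.0]]
wrist_force: [-0.1, -0.2, -1.7]
width: 15.8
t14.5 at [435.4 337.8  82.7] tray [-43.8  32.3  82.7] jaw -63.0 w 15.8 F [-0.1 -0.2 -1.7]
d [-0.0012 -0.0048  0.0277] w [ 0.0014  0.0015 -0.0026] q [-0.72  0.63 -0.06  2.12  0.1   0.4  -1.96]
```

```bash
python3 -m pendant '[{"dx":-0.001,"dy":-0.0045,"dz":0.015,"wx":0,"wy":0,"wz":0},{"dx":-0.001,"dy":-0.0045,"dz":0.022,"wx":0,"wy":0,"wz":0},{"dx":-0.001,"dy":-0.0045,"dz":0.027,"wx":0,"wy":0,"wz":0},{"dx":-0.001,"dy":-0.0045,"dz":0.027,"wx":0,"wy":0,"wz":0},{"dx":-0.001,"dy":-0.0045,"dz":0.027,"wx":0,"wy":0,"wz":0}]'; python3 calc.py t -45 37 54.5 -62.9
```

```text
time: 14.9
eef_pos: [432.9, 342.0, 56.4]
eef_rot: [[0.891, 0.453, 0.0], [0.453, -0.891, -0.0], [0.0, 0.0, -1.0]]
wrist_force: [0.6, -0.5, -1.1]
width: 15.7
t14.9 at [432.9 342.   56.4] tray [-44.1  37.2  56.4] jaw -63.1 w 15.7 F [ 0.6 -0.5 -1.1]
d [-0.0009  0.0002  0.0019] w [ 0.0003 -0.0003 -0.0027] q [-0.73  0.67 -0.05  2.13  0.1   0.34 -1.98]
```

```bash
python3 -m pendant '[{"dx":-0.001,"dy":0,"dz":0.002,"wx":0,"wy":0,"wz":0},{"dx":-0.001,"dy":0,"dz":0.002,"wx":0,"wy":0,"wz":0},{"dx":-0.001,"dy":0,"dz":0.002,"wx":0,"wy":0,"wz":0}]';python3 calc.py t -45 37 54 -62.9; python3 -m pendant '[{"dx":0,"dy":0,"dz":0,"wx":0,"wy":0,"wz":0},{"dx":0,"dy":0,"dz":0,"wx":0,"wy":0,"wz":0},{"dx":0,"dy":0,"dz":-0.03,"wx":0,"wy":0,"wz":0},{"dx":0,"dy":0,"dz":-0.06,"wx":0,"wy":0,"wz":0},{"dx":0,"dy":0,"dz":-0.09,"wx":0,"wy":0,"wz":0}]' -0.3
python3 - <<'E'
from h import *
s=imaging.read_camera("side")
crop(s,190,100,340,220,"s12b.png",5)
crop(s,190,170,340,290,"s12.png",5)
E
python3 calc.py 520 175 140 -63
```

```text
time: 15.15
eef_pos: [432.8, 342.3, 55.7]
eef_rot: [[0.891, 0.453, 0.003], [0.453, -0.891, 0.001], [0.003, -0.0, -1.0]]
wrist_force: [0.3, -3.4, 13.9]
width: 15.7
t15.2 at [432.8 342.3  55.7] tray [-44.   37.5  55.7] jaw -63.0 w 15.7 F [ 0.3 -3.4 13.9]
d [-0.001   0.0005  0.0017] w [-0.     -0.0032 -0.0026] q [-0.74  0.68 -0.05  2.13  0.1   0.33 -1.98]
time: 15.57
eef_pos: [430.9, 342.0, 144.7]
eef_rot: [[0.891, 0.454, -0.001], [0.454, -0.891, -0.001], [-0.002, 0.0, -1.0]]
wrist_force: [0.4, -0.7, -0.1]
width: 32.5
t15.6 at [432.8 343.5 150.1] tray [-43.6  38.6 150.1] jaw -63.0 w 32.4 F [1.8 0.8 2.6]
d [0.0012 0.1898 0.0098] w [-0.0015 -0.0055  0.    ] q [-0.72  0.52 -0.08  2.08  0.08  0.54 -1.96]
```

View pics/s12.png

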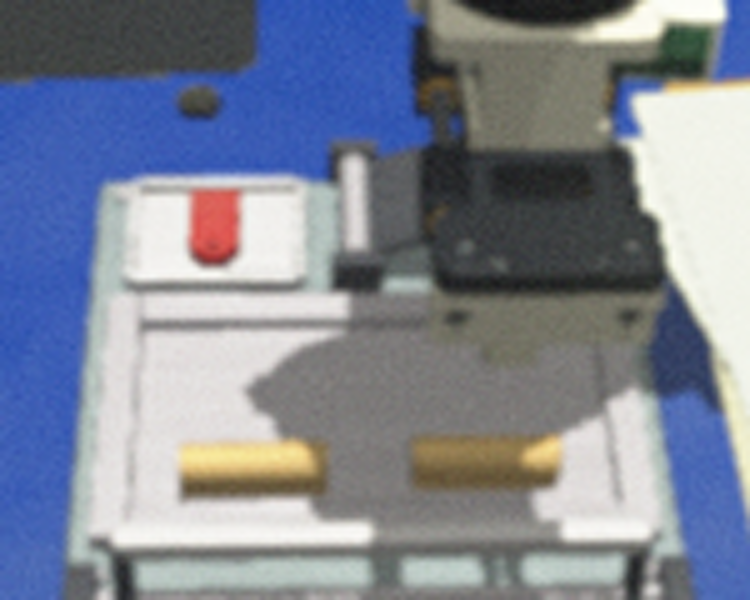

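```bash
cat > goods.py <<'E'
from h import *
for n in("top","side"):
    c=imaging.read_camera(n);P=cloud(c);F=c["frame"].astype(int)
    m=(P[...,2]>40)&(P[...,2]<50)&(F.min(2)>60)&(P[...,0]>430)&(P[...,0]<760)&(P[...,1]<110)&(P[...,1]>-200)
    k,lab,st,_=cv2.connectedComponentsWithStats(m.astype(np.uint8))
    for i in range(1,k):
        if st[i,4]>250: q=P[lab==i];print(n,st[i,4],cv2.minAreaRect(q[:,:2].astype(np.float32)),q.mean(0).round(1))
E
python3 goods.py
```

```text
top 929 ((638.0263061523438, -55.73289108276367), (99.77499389648438, 66.62776947021484), 39.0801887512207) [637.8 -55.5  44.9]
top 827 ((481.5267639160156, 29.46923828125), (84.92463684082031, 65.8258285522461), 22.194164276123047) [481.1  29.9  44.9]
```

```bash
python3 calc.py 481.2 29.8 150 -67.5; python3 -m pendant '[{"dx":-0.02,"dy":0.05,"dz":0,"wx":0,"wy":0,"wz":0.04},{"dx":-0.04,"dy":0.1,"dz":0,"wx":0,"wy":0,"wz":0.08},{"dx":-0.06,"dy":0.15,"dz":0,"wx":0,"wy":0,"wz":0.08},{"dx":-0.08,"dy":0.2,"dz":0,"wx":0,"wy":0,"wz":0.08},{"dx":-0.099,"dy":0.3,"dz":0,"wx":0,"wy":0,"wz":0.08}]' 1; python3 calc.py 481.2 29.8 150 -67.5
```

```text
t15.7 at [432.2 343.1 146.2] tray [-44.2  38.4 146.2] jaw -63.0 w 32.5 F [-0.6 -0.2 -0.3]
d [-0.0986  0.3013 -0.0046] w [-0.0014 -0.0043  0.0786] q [-0.72  0.53 -0.08  2.08  0.08  0.53 -1.96]
time: 16.13
eef_pos: [453.9, 133.8, 143.0]
eef_rot: [[0.924, 0.383, -0.002], [0.383, -0.924, -0.001], [-0.003, -0.0, -1.0]]
wrist_force: [0.2, -0.4, -0.4]
width: 61.3
t16.1 at [453.9 133.8 143. ] tray [-120.3 -157.8  143. ] jaw -67.5 w 61.3 F [ 0.2 -0.4 -0.4]
d [-0.0146  0.1065 -0.007 ] w [-0.      0.0025  0.0002] q [-0.34  0.47 -0.09  2.25  0.1   0.43 -1.69]
```

```bash
python3 -m pendant '[{"dx":-0.0146,"dy":0.1065,"dz":0,"wx":0,"wy":0,"wz":0},{"dx":-0.0146,"dy":0.1065,"dz":0,"wx":0,"wy":0,"wz":0},{"dx":-0.0146,"dy":0.1065,"dz":0.01,"wx":0,"wy":0,"wz":0},{"dx":-0.0146,"dy":0.1065,"dz":0.035,"wx":0,"wy":0,"wz":0},{"dx":-0.0146,"dy":0.1065,"dz":0.035,"wx":0,"wy":0,"wz":0}]'; python3 -m pendant '[{"dx":0,"dy":0,"dz":0,"wx":0,"wy":0,"wz":0},{"dx":0,"dy":0,"dz":0,"wx":0,"wy":0,"wz":0}]';python3 calc.py 481.2 29.8 52 -67.5
python3 - <<'E'
from h import *
s=imaging.read_camera("side")
crop(s,220,80,380,220,"s13.png",5)
E
```

```text
time: 16.55
eef_pos: [481.2, 29.6, 105.7]
eef_rot: [[0.926, 0.378, -0.005], [0.378, -0.926, -0.001], [-0.005, -0.001, -1.0]]
wrist_force: [-1.5, -0.2, -1.2]
width: 91.7
time: 16.72
eef_pos: [482.2, 32.8, 108.9]
eef_rot: [[0.924, 0.383, -0.001], [0.383, -0.924, 0.0], [-0.001, -0.001, -1.0]]
wrist_force: [0.1, -0.2, 0.2]
width: 92.8
t16.7 at [482.2  32.8 108.9] tray [-141.  -260.6  108.9] jaw -67.5 w 92.8 F [ 0.1 -0.2  0.2]
d [-0.002   0.0024  0.0569] w [-0.0007  0.0012  0.0007] q [-0.12  0.54 -0.1   2.26  0.14  0.36 -1.51]
```

View pics/s13.png

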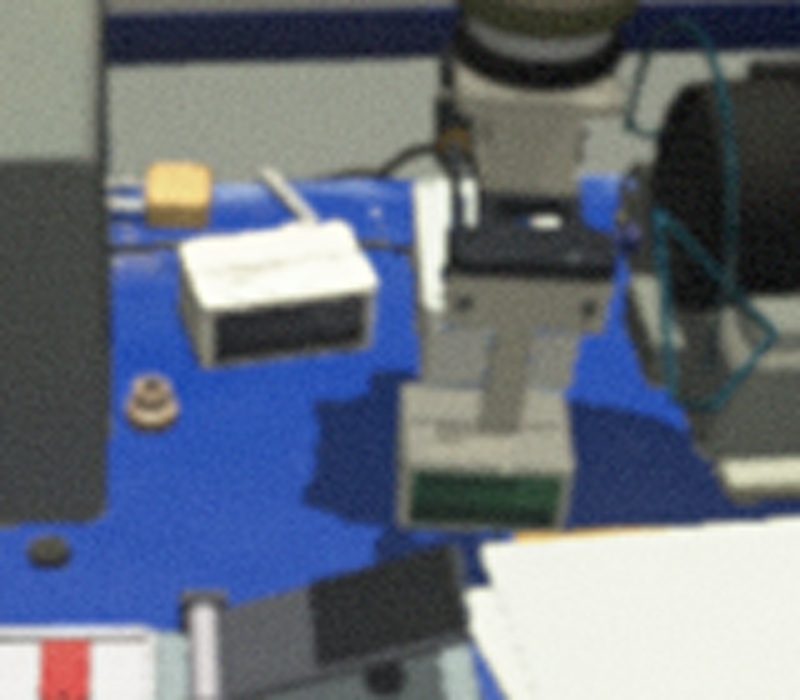

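```bash
python3 -m pendant '[{"dx":-0.002,"dy":0.0024,"dz":0.03,"wx":0,"wy":0,"wz":0},{"dx":-0.002,"dy":0.0024,"dz":0.045,"wx":0,"wy":0,"wz":0},{"dx":-0.002,"dy":0.0024,"dz":0.056,"wx":0,"wy":0,"wz":0},{"dx":-0.002,"dy":0.0024,"dz":0.056,"wx":0,"wy":0,"wz":0},{"dx":-0.002,"dy":0.0024,"dz":0.056,"wx":0,"wy":0,"wz":0}]';python3 calc.py 481.2 29.8 52 -67.5; python3 -m pendant '[{"dx":0,"dy":0,"dz":0,"wx":0,"wy":0,"wz":0},{"dx":0,"dy":0,"dz":0,"wx":0,"wy":0,"wz":0},{"dx":0,"dy":0,"dz":0,"wx":0,"wy":0,"wz":0},{"dx":0,"dy":0,"dz":0,"wx":0,"wy":0,"wz":0},{"dx":0,"dy":0,"dz":0,"wx":0,"wy":0,"wz":0}]' -1 40;python3 calc.py 481.2 29.8 52 -67.5
```

```text
time: 17.18
eef_pos: [481.7, 29.8, 53.3]
eef_rot: [[0.924, 0.384, -0.0], [0.384, -0.924, 0.0], [-0.0, -0.0, -1.0]]
wrist_force: [0.2, -0.8, 0.7]
width: 92.9
t17.2 at [481.7  29.8  53.3] tray [-142.9 -263.    53.3] jaw -67.4 w 92.9 F [ 0.2 -0.8  0.7]
d [-0.0005 -0.0002  0.0013] w [-0.0002  0.0003  0.0009] q [-0.14  0.64 -0.06  2.29  0.17  0.21 -1.53]
time: 17.6
eef_pos: [482.1, 28.8, 53.4]
eef_rot: [[0.924, 0.382, 0.001], [0.382, -0.924, 0.0], [0.001, 0.0, -1.0]]
wrist_force: [0.4, -0.7, 6.2]
width: 64.8
t17.6 at [482.1  28.8  53.4] tray [-143.  -264.1   53.4] jaw -67.6 w 64.8 F [ 0.4 -0.7  6.2]
d [-0.0004 -0.0013  0.0014] w [ 0.0003 -0.0008 -0.0011] q [-0.14  0.64 -0.06  2.29  0.17  0.21 -1.53]
```

```bash
python3 -m pendant '[{"dx":0,"dy":0,"dz":-0.02,"wx":0,"wy":0,"wz":0},{"dx":0,"dy":0,"dz":-0.05,"wx":0,"wy":0,"wz":0},{"dx":0,"dy":0,"dz":-0.08,"wx":0,"wy":0,"wz":0},{"dx":0,"dy":0,"dz":-0.105,"wx":0,"wy":0,"wz":0},{"dx":0,"dy":0,"dz":-0.105,"wx":0,"wy":0,"wz":0}]'; python3 calc.py t -53 -14 150 -62.9
python3 - <<'E'
from h import *
s=imaging.read_camera("side")
crop(s,220,80,380,220,"s14.png",5)
E
```

```text
time: 18.02
eef_pos: [483.3, 28.9, 161.8]
eef_rot: [[0.924, 0.381, 0.006], [0.381, -0.924, 0.001], [0.006, 0.001, -1.0]]
wrist_force: [1.1, 0.0, -2.8]
width: 64.5
t18.0 at [483.3  28.9 161.8] tray [-141.9 -264.5  161.8] jaw -67.6 w 64.5 F [ 1.1  0.  -2.8]
d [ 0.0681 -0.257   0.0118] w [ 0.0017 -0.0055 -0.0818] q [-0.08  0.44 -0.13  2.22  0.12  0.48 -1.49]
```

View pics/s14.png

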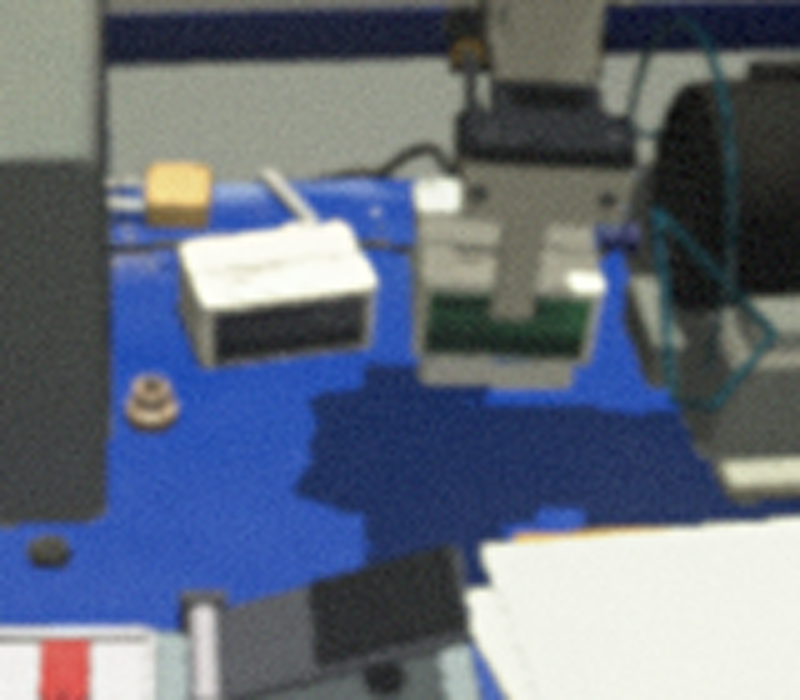

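Carton held level with the finger near its centre. Carry it to the tray.

```bash
python3 -m pendant '[{"dx":0.01,"dy":-0.037,"dz":0,"wx":0,"wy":0,"wz":-0.02},{"dx":0.02,"dy":-0.074,"dz":0,"wx":0,"wy":0,"wz":-0.04},{"dx":0.03,"dy":-0.111,"dz":0,"wx":0,"wy":0,"wz":-0.06},{"dx":0.04,"dy":-0.148,"dz":0,"wx":0,"wy":0,"wz":-0.08},{"dx":0.05,"dy":-0.185,"dz":0,"wx":0,"wy":0,"wz":-0.08}]'; python3 calc.py t -53 -14 150 -62.9
```

```text
time: 18.48
eef_pos: [456.1, 220.1, 156.2]
eef_rot: [[0.89, 0.455, -0.002], [0.455, -0.89, -0.001], [-0.003, 0.0, -1.0]]
wrist_force: [0.7, 0.5, -3.9]
width: 64.8
t18.5 at [456.1 220.1 156.2] tray [-79.  -81.9 156.2] jaw -62.9 w 64.8 F [ 0.7  0.5 -3.9]
d [ 0.0259 -0.0679  0.0061] w [ 0.0002  0.0026 -0.0004] q [-0.47  0.47 -0.12  2.17  0.12  0.51 -1.78]
```

```bash
python3 -m pendant '[{"dx":0.013,"dy":-0.034,"dz":0,"wx":0,"wy":0,"wz":0},{"dx":0.026,"dy":-0.068,"dz":0,"wx":0,"wy":0,"wz":0},{"dx":0.026,"dy":-0.068,"dz":0.03,"wx":0,"wy":0,"wz":0},{"dx":0.026,"dy":-0.068,"dz":0.055,"wx":0,"wy":0,"wz":0},{"dx":0.026,"dy":-0.068,"dz":0.055,"wx":0,"wy":0,"wz":0}]'; python3 -m pendant '[{"dx":0,"dy":0,"dz":0,"wx":0,"wy":0,"wz":0},{"dx":0,"dy":0,"dz":0,"wx":0,"wy":0,"wz":0}]'; python3 calc.py t -53 -14 70 -62.9
python3 - <<'E'
from h import *
t=imaging.read_camera("top")
s=imaging.read_camera("side");crop(s,190,140,350,290,"s15.png",5)
P=cloud(s);L=loc(P.reshape(-1,3)).reshape(P.shape)
m=(abs(L[...,0]+53)<60)&(abs(L[...,1]+14)<50)&(L[...,2]>60)&(L[...,2]<95)
q=L[m];print(len(q),np.percentile(q,[2,98],axis=0).round(1))
E
```

```text
time: 18.9
eef_pos: [446.6, 290.4, 97.7]
eef_rot: [[0.89, 0.457, -0.007], [0.457, -0.89, -0.005], [-0.008, 0.001, -1.0]]
wrist_force: [-1.2, -0.7, -3.9]
width: 64.7
time: 19.07
eef_pos: [449.5, 290.8, 102.8]
eef_rot: [[0.891, 0.454, -0.001], [0.454, -0.891, -0.001], [-0.001, 0.0, -1.0]]
wrist_force: [-0.4, 0.4, -2.5]
width: 64.8
t19.1 at [449.5 290.8 102.8] tray [-52.6 -16.  102.8] jaw -63.0 w 64.8 F [-0.4  0.4 -2.5]
d [-0.0003 -0.002   0.0328] w [ 0.0005  0.0013 -0.0018] q [-0.61  0.59 -0.09  2.14  0.13  0.42 -1.91]
579 [[-92.9 -42.3  61. ]
 [-10.2  30.2  94.8]]
```

View pics/s15.png

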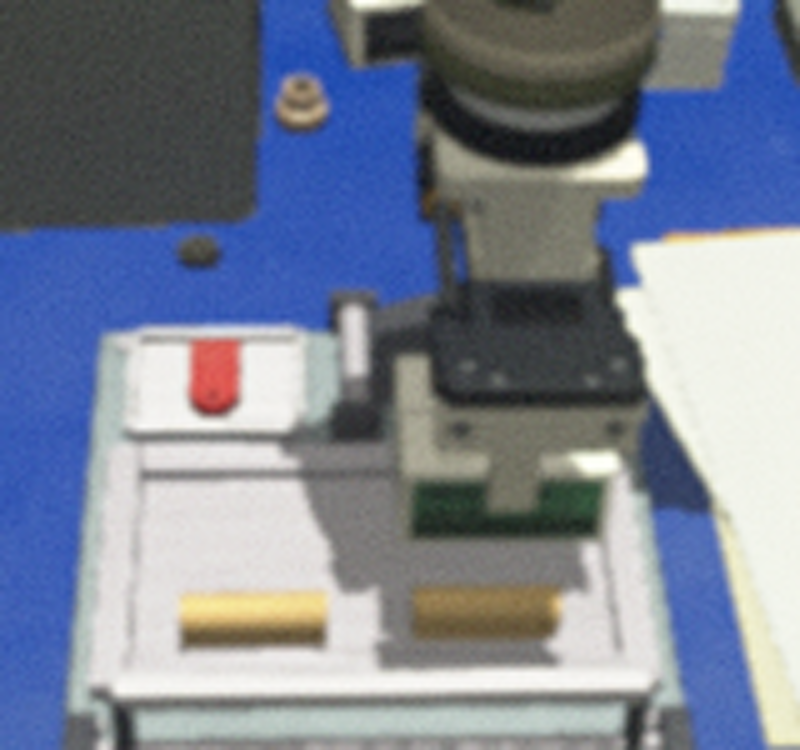

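```bash
python3 -m pendant '[{"dx":-0.002,"dy":-0.002,"dz":0.015,"wx":0,"wy":0,"wz":0},{"dx":-0.002,"dy":-0.002,"dz":0.025,"wx":0,"wy":0,"wz":0},{"dx":-0.002,"dy":-0.002,"dz":0.033,"wx":0,"wy":0,"wz":0},{"dx":-0.002,"dy":-0.002,"dz":0.033,"wx":0,"wy":0,"wz":0},{"dx":-0.002,"dy":-0.002,"dz":0.033,"wx":0,"wy":0,"wz":0}]';python3 calc.py t -54.5 -14 68.5 -62.9
```

```text
time: 19.58
eef_pos: [446.9, 292.0, 69.8]
eef_rot: [[0.891, 0.454, -0.0], [0.454, -0.891, -0.0], [-0.001, 0.0, -1.0]]
wrist_force: [0.0, -0.2, -4.3]
width: 64.5
t19.6 at [446.9 292.   69.8] tray [-54.4 -13.7  69.8] jaw -63.0 w 64.5 F [ 0.  -0.2 -4.3]
d [-0.0001  0.0003  0.0013] w [ 0.0002  0.0006 -0.0014] q [-0.63  0.64 -0.08  2.16  0.14  0.34 -1.93]
```

```bash
python3 -m pendant '[{"dx":0,"dy":0,"dz":0.0015,"wx":0,"wy":0,"wz":0},{"dx":0,"dy":0,"dz":0.0015,"wx":0,"wy":0,"wz":0},{"dx":0,"dy":0,"dz":0.0015,"wx":0,"wy":0,"wz":0}]';python3 -m pendant '[{"dx":0,"dy":0,"dz":0,"wx":0,"wy":0,"wz":0},{"dx":0,"dy":0,"dz":0,"wx":0,"wy":0,"wz":0},{"dx":0,"dy":0,"dz":-0.005,"wx":0,"wy":0,"wz":0},{"dx":0,"dy":0,"dz":-0.04,"wx":0,"wy":0,"wz":0},{"dx":0,"dy":0,"dz":-0.08,"wx":0,"wy":0,"wz":0}]' 0.65; python3 goods.py; python3 calc.py 520 175 150 -55
python3 - <<'E'
from h import *
s=imaging.read_camera("side");crop(s,190,140,350,290,"s16.png",5)
E
```

```text
time: 19.83
eef_pos: [447.1, 292.3, 68.8]
eef_rot: [[0.891, 0.454, 0.0], [0.454, -0.891, 0.0], [0.0, -0.0, -1.0]]
wrist_force: [0.7, 0.1, -3.3]
width: 64.5
time: 20.25
eef_pos: [445.7, 291.5, 147.9]
eef_rot: [[0.891, 0.455, -0.004], [0.455, -0.891, -0.003], [-0.005, 0.001, -1.0]]
wrist_force: [1.0, 1.0, 0.5]
width: 76.7
top 927 ((638.3787231445312, -56.046913146972656), (99.78590393066406, 66.22035217285156), 38.9459228515625) [637.8 -55.7  44.8]
side 254 ((651.9591064453125, -44.691734313964844), (65.79829406738281, 69.64376831054688), 36.66336441040039) [657.9 -41.2  44.4]
t20.4 at [449.  293.7 153.6] tray [-51.8 -13.2 153.6] jaw -63.0 w 76.6 F [ 0.8  0.2 -0.7]
d [0.0093 0.138  0.0035] w [-0.0008 -0.008  -0.1395] q [-0.6   0.5  -0.12  2.11  0.11  0.52 -1.9 ]
```

View pics/s16.png

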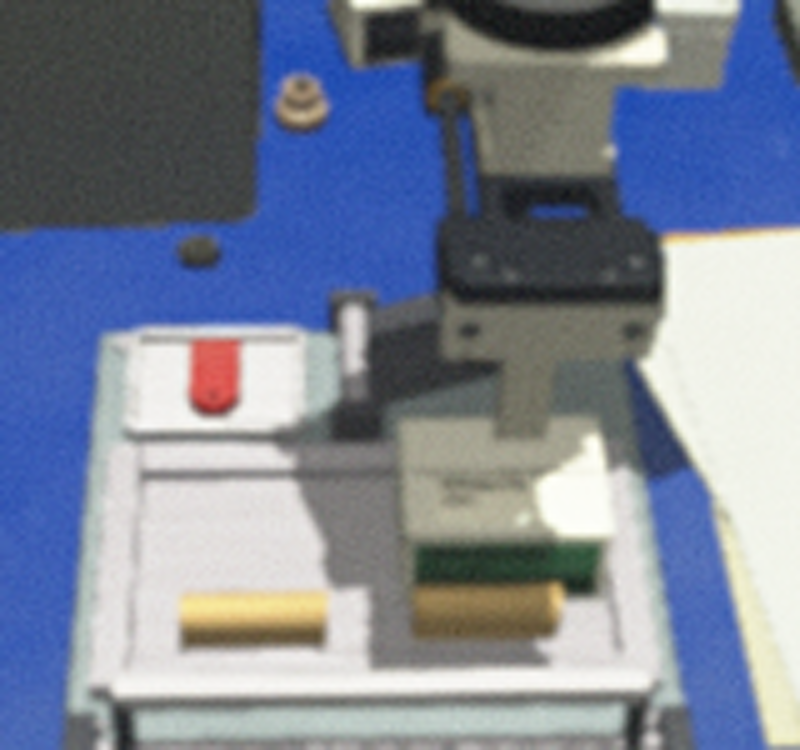

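```bash
python3 -m pendant '[{"dx":0.003,"dy":0.04,"dz":0,"wx":0,"wy":0.008,"wz":0},{"dx":0.006,"dy":0.08,"dz":0,"wx":0,"wy":0.008,"wz":-0.07},{"dx":0.009,"dy":0.12,"dz":0,"wx":0,"wy":0.008,"wz":-0.14},{"dx":0.03,"dy":0.16,"dz":0,"wx":0,"wy":0.008,"wz":-0.21},{"dx":0.05,"dy":0.195,"dz":0,"wx":0,"wy":0.008,"wz":-0.21}]' 1;python3 calc.py 638.2 -56 150 -51
```

```text
time: 20.82
eef_pos: [578.4, 140.0, 147.9]
eef_rot: [[0.774, 0.633, 0.005], [0.633, -0.774, 0.004], [0.006, 0.0, -1.0]]
wrist_force: [0.9, 0.4, -1.4]
width: 92.9
t20.8 at [578.4 140.  147.9] tray [  -6.6 -209.   147.9] jaw -50.7 w 92.9 F [ 0.9  0.4 -1.4]
d [-0.0778  0.1895 -0.0025] w [ 0.0004 -0.0061  0.0052] q [-0.19  0.57 -0.21  1.98  0.19  0.6  -1.41]
```

```bash
python3 -m pendant '[{"dx":-0.035,"dy":0.03,"dz":0,"wx":0,"wy":-0.006,"wz":0},{"dx":-0.06,"dy":0.07,"dz":0,"wx":0,"wy":-0.006,"wz":0},{"dx":-0.078,"dy":0.11,"dz":0,"wx":0,"wy":-0.006,"wz":0},{"dx":-0.078,"dy":0.15,"dz":0,"wx":0,"wy":-0.006,"wz":0},{"dx":-0.078,"dy":0.19,"dz":0,"wx":0,"wy":-0.006,"wz":0}]' 1;python3 -m pendant '[{"dx":0,"dy":0,"dz":0.03,"wx":0,"wy":0,"wz":0},{"dx":0,"dy":0,"dz":0.045,"wx":0,"wy":0,"wz":0},{"dx":0,"dy":0,"dz":0.045,"wx":0,"wy":0,"wz":0}]';python3 calc.py 638.2 -56 53 -51;python3 goods.py
python3 - <<'E'
from h import *
s=imaging.read_camera("side");crop(s,200,60,350,180,"s17.png",5)
t=imaging.read_camera("top");crop(t,290,90,440,210,"t17.png",5)
E
```

```text
time: 21.23
eef_pos: [631.8, -51.2, 147.2]
eef_rot: [[0.777, 0.63, -0.0], [0.63, -0.777, 0.0], [-0.0, -0.0, -1.0]]
wrist_force: [1.6, 0.4, 0.7]
width: 92.6
time: 21.48
eef_pos: [630.8, -49.3, 99.0]
eef_rot: [[0.777, 0.629, -0.004], [0.629, -0.777, 0.001], [-0.003, -0.003, -1.0]]
wrist_force: [0.0, 0.7, -0.8]
width: 93.0
t21.5 at [630.8 -49.3  99. ] tray [ -46.2 -401.3   99. ] jaw -51.0 w 93.0 F [ 0.   0.7 -0.8]
d [0.0017 0.01   0.046 ] w [-0.003   0.0026 -0.0004] q [ 0.12  0.68 -0.21  1.92  0.24  0.58 -1.13]
side 415 ((638.6038208007812, -56.9598388671875), (100.35256958007812, 68.84378051757812), 39.65713882446289) [639.7 -49.   44.3]
```

View pics/s17.png

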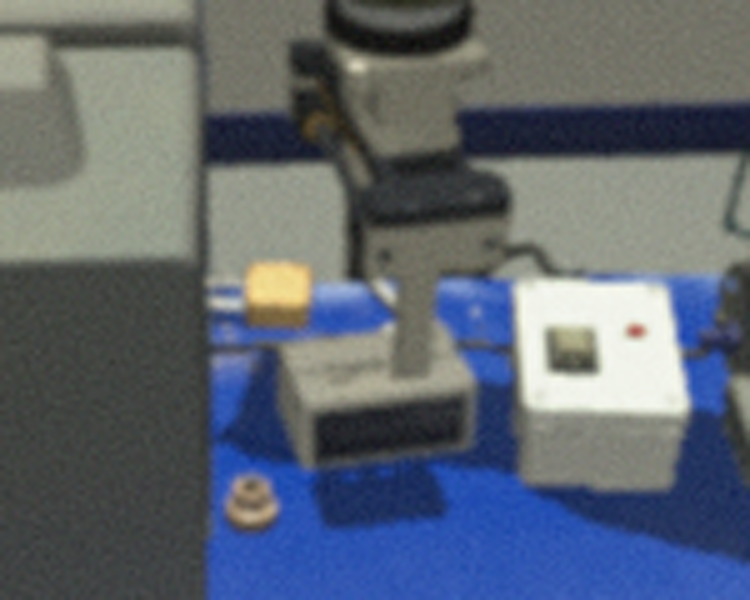

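View pics/t17.png

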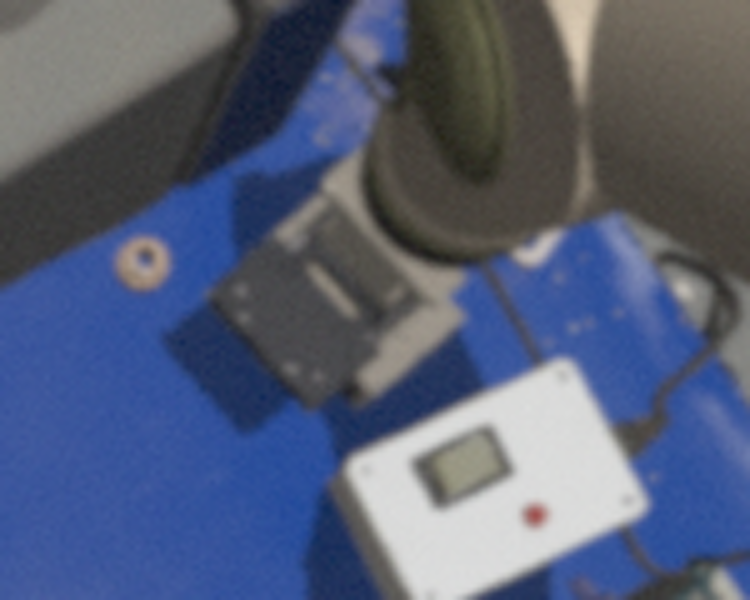

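```bash
python3 calc.py 638.4 -56.2 53 -51
```

```text
t21.7 at [633.1 -47.5 103.7] tray [ -43.3 -400.8  103.7] jaw -50.9 w 93.0 F [0.  0.3 0.6]
d [-0.0015  0.01    0.0507] w [ 0.0011 -0.0025  0.0022] q [ 0.12  0.67 -0.21  1.91  0.24  0.58 -1.13]
```

```bash
python3 -m pendant '[{"dx":-0.0015,"dy":0.01,"dz":0.01,"wx":0,"wy":0,"wz":0},{"dx":-0.0015,"dy":0.01,"dz":0.03,"wx":0,"wy":0,"wz":0},{"dx":-0.0015,"dy":0.01,"dz":0.05,"wx":0,"wy":0,"wz":0},{"dx":-0.0015,"dy":0.01,"dz":0.05,"wx":0,"wy":0,"wz":0},{"dx":-0.0015,"dy":0.01,"dz":0.05,"wx":0,"wy":0,"wz":0}]' ;python3 calc.py 638.4 -56.2 53 -51; python3 -m pendant '[{"dx":0,"dy":0,"dz":0,"wx":0,"wy":0,"wz":0},{"dx":0,"dy":0,"dz":0,"wx":0,"wy":0,"wz":0},{"dx":0,"dy":0,"dz":0,"wx":0,"wy":0,"wz":0},{"dx":0,"dy":0,"dz":0,"wx":0,"wy":0,"wz":0},{"dx":0,"dy":0,"dz":0,"wx":0,"wy":0,"wz":0}]' -1 40;python3 calc.py 638.4 -56.2 53 -51
```

```text
time: 22.1
eef_pos: [637.9, -57.1, 52.6]
eef_rot: [[0.776, 0.63, 0.001], [0.63, -0.776, 0.0], [0.001, 0.0, -1.0]]
wrist_force: [0.4, -0.0, 0.7]
width: 93.0
t22.1 at [637.9 -57.1  52.6] tray [ -43.4 -411.5   52.6] jaw -50.9 w 93.0 F [ 0.4 -0.   0.7]
d [ 0.0009 -0.0004 -0.0004] w [ 0.0001 -0.0008  0.0015] q [ 0.12  0.75 -0.18  1.92  0.26  0.5  -1.13]
time: 22.52
eef_pos: [638.7, -57.2, 53.8]
eef_rot: [[0.777, 0.63, 0.003], [0.63, -0.777, 0.0], [0.003, 0.002, -1.0]]
wrist_force: [-0.1, 0.7, 4.4]
width: 64.7
t22.5 at [638.7 -57.2  53.8] tray [ -42.8 -411.9   53.8] jaw -50.9 w 64.7 F [-0.1  0.7  4.4]
d [ 0.0004 -0.001   0.0008] w [ 0.0019 -0.0029  0.001 ] q [ 0.12  0.74 -0.18  1.92  0.26  0.5  -1.13]
```

Gripped; lift and carry via (520,175).

```bash
python3 -m pendant '[{"dx":0,"dy":0,"dz":-0.02,"wx":0,"wy":0,"wz":0},{"dx":0,"dy":0,"dz":-0.05,"wx":0,"wy":0,"wz":0},{"dx":0,"dy":0,"dz":-0.08,"wx":0,"wy":0,"wz":0},{"dx":0,"dy":0,"dz":-0.11,"wx":0,"wy":0,"wz":0},{"dx":0,"dy":0,"dz":-0.11,"wx":0,"wy":0,"wz":0}]'; python3 calc.py 560 60 165 -55
python3 - <<'E'
from h import *
s=imaging.read_camera("side");crop(s,200,60,350,180,"s18.png",5)
E
```

```text
time: 22.93
eef_pos: [640.3, -57.0, 168.5]
eef_rot: [[0.777, 0.63, 0.01], [0.63, -0.777, 0.0], [0.008, 0.006, -1.0]]
wrist_force: [1.5, 0.9, -3.9]
width: 64.6
t22.9 at [640.3 -57.  168.5] tray [ -41.2 -412.5  168.5] jaw -51.0 w 64.6 F [ 1.5  0.9 -3.9]
d [ 0.0113 -0.1415  0.0028] w [ 0.0055 -0.0078  0.0707] q [ 0.16  0.59 -0.24  1.86  0.21  0.71 -1.09]
```

View pics/s18.png

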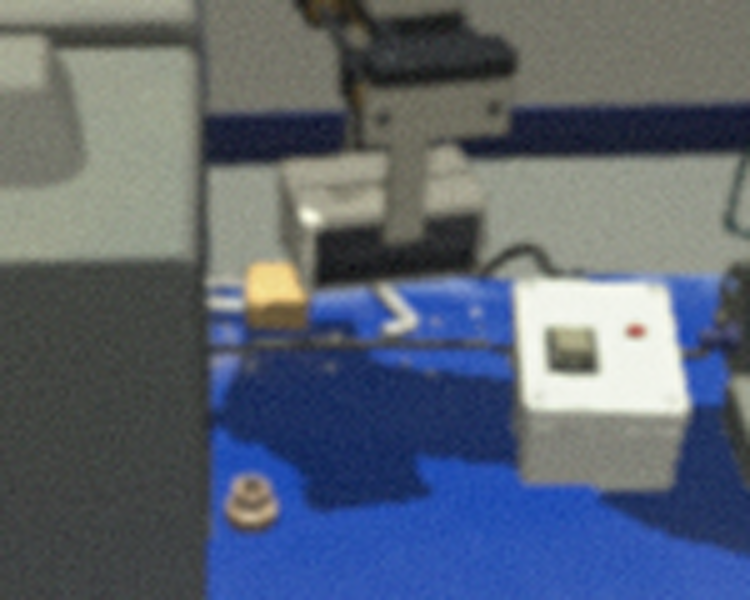

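```bash
python3 -m pendant '[{"dx":0,"dy":-0.037,"dz":0,"wx":0,"wy":0,"wz":0.05},{"dx":0,"dy":-0.074,"dz":0,"wx":0,"wy":0,"wz":0.1},{"dx":0,"dy":-0.111,"dz":0,"wx":0,"wy":0,"wz":0.15},{"dx":0,"dy":-0.148,"dz":0,"wx":0,"wy":0,"wz":0.209},{"dx":0.01,"dy":-0.185,"dz":0,"wx":0,"wy":0,"wz":0.209}]'; python3 calc.py 495 190 160 -62.9
```

```text
time: 23.4
eef_pos: [525.6, 92.2, 161.4]
eef_rot: [[0.893, 0.451, -0.002], [0.451, -0.893, -0.001], [-0.002, 0.0, -1.0]]
wrist_force: [0.4, 0.3, -3.8]
width: 64.4
t23.4 at [525.6  92.2 161.4] tray [ -75.4 -227.4  161.4] jaw -63.2 w 64.4 F [ 0.4  0.3 -3.8]
d [ 0.0168 -0.1011  0.0013] w [ 0.0002  0.0024 -0.0055] q [-0.16  0.49 -0.16  2.1   0.15  0.56 -1.54]
```

```bash
python3 -m pendant '[{"dx":0,"dy":-0.037,"dz":0,"wx":0,"wy":0,"wz":-0.005},{"dx":0.01,"dy":-0.074,"dz":0,"wx":0,"wy":0,"wz":-0.005},{"dx":0.025,"dy":-0.111,"dz":0,"wx":0,"wy":0,"wz":-0.005},{"dx":0.045,"dy":-0.145,"dz":0,"wx":0,"wy":0,"wz":-0.005},{"dx":0.07,"dy":-0.175,"dz":0,"wx":0,"wy":0,"wz":-0.005}]'; python3 calc.py t 47 -14 120 -62.9
```

```text
time: 23.82
eef_pos: [509.2, 282.2, 161.5]
eef_rot: [[0.887, 0.461, -0.001], [0.461, -0.887, -0.001], [-0.001, 0.001, -1.0]]
wrist_force: [1.3, 0.5, -2.5]
width: 64.8
t23.8 at [509.2 282.2 161.5] tray [ -3.4 -50.8 161.5] jaw -62.5 w 64.8 F [ 1.3  0.5 -2.5]
d [ 0.0507 -0.0365  0.0414] w [0.0006 0.0015 0.0063] q [-0.5   0.54 -0.15  2.    0.13  0.62 -1.83]
```

```bash
python3 -m pendant '[{"dx":0.025,"dy":-0.018,"dz":0,"wx":0,"wy":0,"wz":0},{"dx":0.05,"dy":-0.035,"dz":0.01,"wx":0,"wy":0,"wz":0},{"dx":0.05,"dy":-0.035,"dz":0.03,"wx":0,"wy":0,"wz":0},{"dx":0.05,"dy":-0.035,"dz":0.055,"wx":0,"wy":0,"wz":0},{"dx":0.05,"dy":-0.035,"dz":0.055,"wx":0,"wy":0,"wz":0}]';python3 -m pendant '[{"dx":0,"dy":0,"dz":0,"wx":0,"wy":0,"wz":0},{"dx":0,"dy":0,"dz":0,"wx":0,"wy":0,"wz":0}]'; python3 calc.py t 47 -14 70 -62.9
python3 - <<'E'
from h import *
t=imaging.read_camera("top")
s=imaging.read_camera("side");crop(s,190,140,350,290,"s19.png",5)
P=cloud(s);L=loc(P.reshape(-1,3)).reshape(P.shape)
for z0,z1,nm in((63,97,"held"),(50,66,"short")):
  for y0,y1 in ((-5,15),(15,40)):
    m=(abs(L[...,0])<120)&(L[...,1]>y0)&(L[...,1]<y1)&(L[...,2]>z0)&(L[...,2]<z1)
    q=L[m]; print(nm,y0,len(q))
    for a,b in ((-110,-5),(-5,110)):
        r=q[(q[:,0]>a)&(q[:,0]<b)]
        if len(r)>10: print("  ",a,np.percentile(r,[2,98],axis=0).round(1).tolist())
E
```

```text
time: 24.23
eef_pos: [537.1, 333.3, 102.3]
eef_rot: [[0.887, 0.461, -0.005], [0.461, -0.887, -0.005], [-0.007, 0.002, -1.0]]
wrist_force: [-0.9, -1.2, -3.5]
width: 64.5
time: 24.4
eef_pos: [540.0, 334.3, 108.0]
eef_rot: [[0.888, 0.46, 0.001], [0.46, -0.888, -0.0], [0.001, 0.001, -1.0]]
wrist_force: [1.0, -0.1, -3.4]
width: 64.5
t24.4 at [540.  334.3 108. ] tray [ 47.7 -18.5 108. ] jaw -62.6 w 64.5 F [ 1.  -0.1 -3.4]
d [-0.0007 -0.0045  0.038 ] w [ 0.0007 -0.001   0.0045] q [-0.56  0.66 -0.13  1.91  0.14  0.58 -1.87]
held -5 353
   -5 [[-0.2, 12.4, 63.3], [96.0, 15.0, 96.3]]
held 15 177
   -5 [[3.6, 15.0, 64.1], [93.9, 28.5, 95.9]]
short -5 432
   -110 [[-94.7, -4.6, 57.9], [-13.5, 14.6, 62.1]]
   -5 [[1.3, 12.6, 55.2], [95.3, 14.9, 65.7]]
short 15 235
   -110 [[-95.8, 15.3, 50.7], [-14.6, 21.0, 61.5]]
   -5 [[2.2, 15.0, 57.8], [89.6, 16.5, 65.3]]
```

View pics/s19.png

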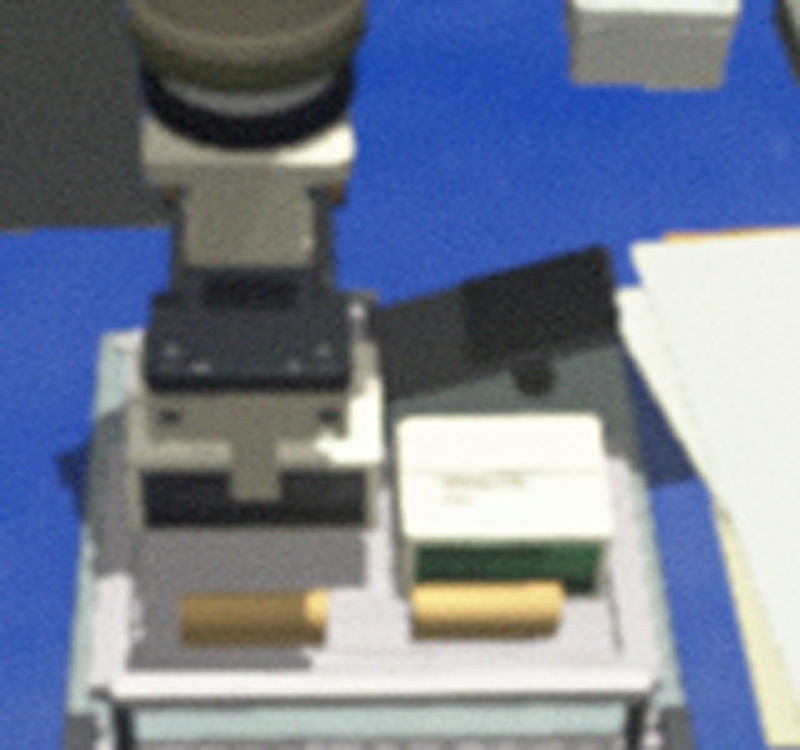

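```bash
python3 -m pendant '[{"dx":-0.002,"dy":-0.0045,"dz":0.01,"wx":0,"wy":0,"wz":0.005},{"dx":-0.002,"dy":-0.0045,"dz":0.025,"wx":0,"wy":0,"wz":0.005},{"dx":-0.002,"dy":-0.0045,"dz":0.038,"wx":0,"wy":0,"wz":0.005},{"dx":-0.002,"dy":-0.0045,"dz":0.038,"wx":0,"wy":0,"wz":0.005},{"dx":-0.002,"dy":-0.0045,"dz":0.038,"wx":0,"wy":0,"wz":0.005}]';python3 calc.py t 46 -14 69 -62.9
```

```text
time: 24.92
eef_pos: [536.0, 337.6, 69.4]
eef_rot: [[0.89, 0.455, 0.001], [0.455, -0.89, -0.0], [0.001, 0.001, -1.0]]
wrist_force: [0.6, 0.8, -2.6]
width: 64.5
t24.9 at [536.  337.6  69.4] tray [ 45.7 -13.7  69.4] jaw -62.9 w 64.5 F [ 0.6  0.8 -2.6]
d [0.0003 0.0003 0.0004] w [ 0.0007 -0.0007 -0.0002] q [-0.58  0.71 -0.11  1.93  0.15  0.5  -1.9 ]
```

```bash
python3 -m pendant '[{"dx":0,"dy":0,"dz":0.001,"wx":0,"wy":0,"wz":0},{"dx":0,"dy":0,"dz":0.001,"wx":0,"wy":0,"wz":0},{"dx":0,"dy":0,"dz":0.001,"wx":0,"wy":0,"wz":0}]';python3 -m pendant '[{"dx":0,"dy":0,"dz":0,"wx":0,"wy":0,"wz":0},{"dx":0,"dy":0,"dz":0,"wx":0,"wy":0,"wz":0},{"dx":0,"dy":0,"dz":-0.005,"wx":0,"wy":0,"wz":0},{"dx":0,"dy":0,"dz":-0.04,"wx":0,"wy":0,"wz":0},{"dx":0,"dy":0,"dz":-0.08,"wx":0,"wy":0,"wz":0}]' 0.65; python3 calc.py t -85 -110 150 -62.9
```

```text
time: 25.17
eef_pos: [536.6, 337.8, 69.4]
eef_rot: [[0.89, 0.455, 0.002], [0.455, -0.89, 0.001], [0.003, 0.0, -1.0]]
wrist_force: [-0.5, -0.4, -3.9]
width: 64.7
time: 25.58
eef_pos: [535.0, 337.0, 148.2]
eef_rot: [[0.89, 0.456, -0.002], [0.456, -0.89, -0.002], [-0.003, 0.001, -1.0]]
wrist_force: [0.7, 1.0, -0.3]
width: 76.7
t25.6 at [535.  337.  148.2] tray [ 44.5 -13.7 148.2] jaw -62.9 w 76.7 F [ 0.7  1.  -0.3]
d [-0.1295  0.0963 -0.0014] w [0.001  0.0027 0.0001] q [-0.56  0.6  -0.14  1.89  0.13  0.66 -1.87]
```

```bash
python3 -m pendant '[{"dx":-0.02,"dy":0.036,"dz":-0.02,"wx":0,"wy":0,"wz":0},{"dx":-0.05,"dy":0.06,"dz":-0.03,"wx":0,"wy":0,"wz":0},{"dx":-0.08,"dy":0.09,"dz":-0.03,"wx":0,"wy":0,"wz":0},{"dx":-0.11,"dy":0.13,"dz":-0.03,"wx":0,"wy":0,"wz":0},{"dx":-0.14,"dy":0.16,"dz":-0.03,"wx":0,"wy":0,"wz":0}]' -1 20; python3 -m pendant '[{"dx":0,"dy":0.04,"dz":0,"wx":0,"wy":0,"wz":0},{"dx":0,"dy":0.08,"dz":0,"wx":0,"wy":0,"wz":0},{"dx":0,"dy":0.08,"dz":0,"wx":0,"wy":0,"wz":0},{"dx":0,"dy":0.08,"dz":0,"wx":0,"wy":0,"wz":0}]';python3 calc.py t -85 -110 150 -62.9
cat > chk.py <<'E'
import sys
from h import *
n=sys.argv[1]
s=imaging.read_camera("side");crop(s,190,140,350,290,"s%s.png"%n,5)
t=imaging.read_camera("top");crop(t,140,130,300,280,"t%s.png"%n,5)
for nm,c in(("side",s),("top",t)):
    P=cloud(c);L=loc(P.reshape(-1,3)).reshape(P.shape)
    m=(abs(L[...,0])<125)&(abs(L[...,1])<60)&(L[...,2]>55)&(L[...,2]<68)
    k,lab,st,_=cv2.connectedComponentsWithStats(m.astype(np.uint8))
    for i in range(1,k):
        if st[i,4]>60: q=L[lab==i];print(nm,"carton",st[i,4],[np.round(v,1).tolist() for v in cv2.minAreaRect(q[:,:2].astype(np.float32))[:2]],"z",np.median(q[:,2]).round(1),np.percentile(q,[1,99],axis=0).round(1).tolist())
    m=(abs(L[...,0])<100)&(L[...,1]<55)&(L[...,1]>22)&(L[...,2]>30)&(L[...,2]<50)
    k,lab,st,_=cv2.connectedComponentsWithStats(m.astype(np.uint8))
    for i in range(1,k):
        if st[i,4]>40: q=L[lab==i];print(nm,"cyl",st[i,4],q.mean(0).round(1),np.percentile(q,[1,99],axis=0).round(1).tolist())
E
python3 chk.py 20
```

```text
time: 26.0
eef_pos: [487.6, 141.1, 180.0]
eef_rot: [[0.89, 0.456, 0.004], [0.456, -0.89, 0.001], [0.004, 0.001, -1.0]]
wrist_force: [1.2, -1.4, 0.0]
width: 48.0
time: 26.33
eef_pos: [525.1, 68.7, 179.5]
eef_rot: [[0.893, 0.451, 0.003], [0.451, -0.893, 0.0], [0.003, 0.001, -1.0]]
wrist_force: [0.4, 0.1, -0.1]
width: 20.9
t26.3 at [525.1  68.7 179.5] tray [ -86.6 -248.1  179.5] jaw -63.2 w 20.9 F [ 0.4  0.1 -0.1]
d [ 0.0007 -0.1381  0.0293] w [ 0.0014 -0.0031 -0.0056] q [-0.12  0.46 -0.17  2.1   0.14  0.59 -1.48]
side carton 1189 [[46.3, -12.6], [67.6, 100.0]] z 59.8 [[-2.5, -44.7, 55.7], [95.2, 19.6, 62.5]]
side carton 999 [[-54.6, -11.6], [67.7, 84.8]] z 59.9 [[-96.0, -43.6, 55.3], [-12.8, 20.1, 62.7]]
side cyl 240 [-45.7  36.5  36.8] [[-75.7, 26.4, 30.5], [-16.8, 43.1, 41.3]]
side cyl 232 [48.5 38.8 36.7] [[19.7, 28.8, 30.5], [78.0, 44.6, 41.2]]
top carton 967 [[46.6, -12.6], [65.1, 100.2]] z 60.1 [[-2.6, -44.8, 56.0], [95.6, 19.1, 64.5]]
top carton 850 [[-54.1, -12.0], [85.2, 65.5]] z 60.2 [[-96.0, -44.3, 56.3], [-12.7, 19.8, 64.3]]
top cyl 146 [48.8 35.5 37.6] [[19.4, 28.0, 30.4], [78.8, 44.2, 42.3]]
top cyl 149 [-45.3  33.3  37.8] [[-74.8, 25.8, 32.1], [-16.4, 42.2, 43.1]]
```

View pics/s20.png

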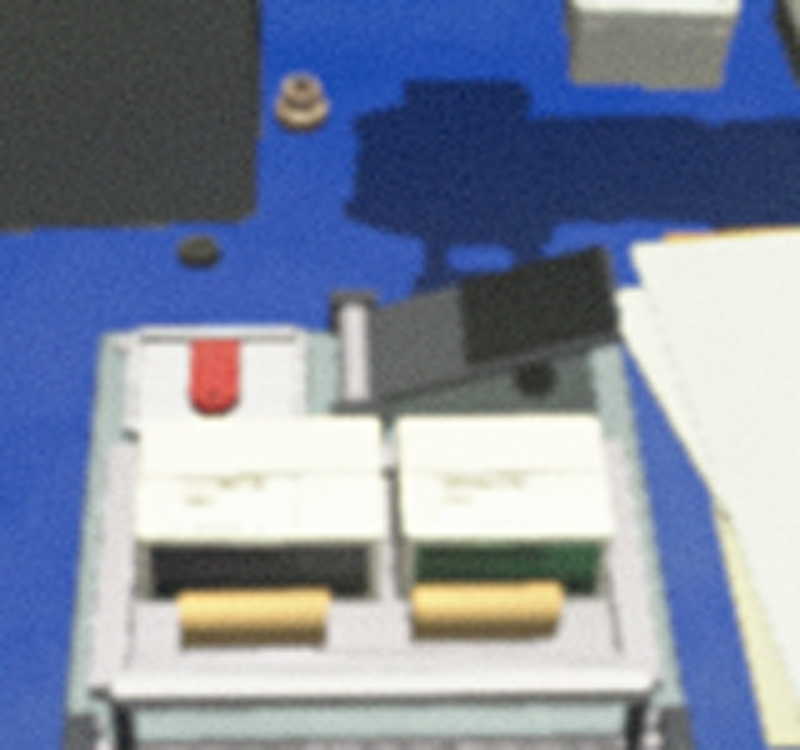

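View pics/t20.png

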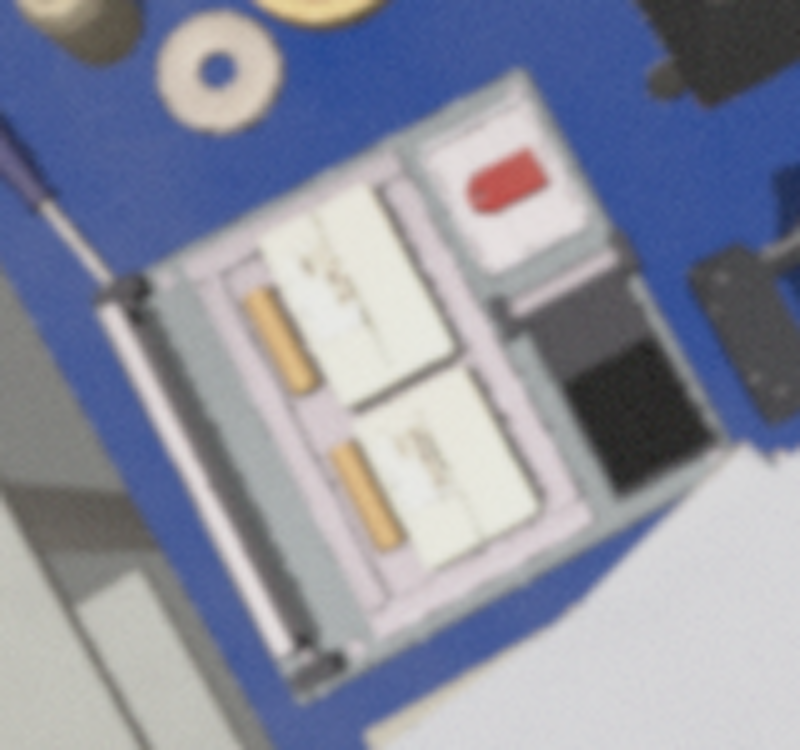

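```bash
cat > tre.py <<'E'
from h import *
for n in("side","top"):
    c=imaging.read_camera(n);L=loc(cloud(c).reshape(-1,3))
    m=(L[:,0]>-130)&(L[:,0]<-30)&(L[:,1]>-160)&(L[:,1]<-68)&(L[:,2]>18+0*L[:,0])&(L[:,2]<100); q=L[m]
    k=(abs(q[:,1]+110)<22)&(q[:,0]>-108);p=np.polyfit(q[k][:,0],q[k][:,2],1)
    print(n,"y",np.percentile(q[:,1],[2,98]).round(1),"x",np.percentile(q[:,0],[1,99]).round(1),"z@-80,-84,-88",np.polyval(p,[-80,-84,-88]).round(1),"angle",np.arctan(p[0]).round(3))
E
python3 tre.py; python3 calc.py t -84 -110 130 -62.9
```

```text
side y [-139.7  -81.5] x [-128.4  -31.1] z@-80,-84,-88 [63.6 65.1 66.6] angle -0.355
top y [-149.9  -82. ] x [-129.   -30.9] z@-80,-84,-88 [66.9 68.6 70.3] angle -0.399
t26.5 at [523.7  72.8 179. ] tray [ -85.9 -243.8  179. ] jaw -62.8 w 5.1 F [0.1 0.6 0.3]
d [ 0.0021 -0.1338  0.049 ] w [-0.0001 -0.0023  0.002 ] q [-0.12  0.46 -0.17  2.1   0.14  0.59 -1.48]
```

```bash
python3 -m pendant '[{"dx":0,"dy":-0.04,"dz":0,"wx":0,"wy":0,"wz":0},{"dx":0,"dy":-0.08,"dz":0.02,"wx":0,"wy":0,"wz":0},{"dx":0,"dy":-0.133,"dz":0.05,"wx":0,"wy":0,"wz":0},{"dx":0,"dy":-0.133,"dz":0.068,"wx":0,"wy":0,"wz":0},{"dx":0,"dy":-0.133,"dz":0.068,"wx":0,"wy":0,"wz":0}]' ;python3 -m pendant '[{"dx":0,"dy":0,"dz":0,"wx":0,"wy":0,"wz":0},{"dx":0,"dy":0,"dz":0,"wx":0,"wy":0,"wz":0},{"dx":0,"dy":0,"dz":0,"wx":0,"wy":0,"wz":0}]';python3 calc.py t -86 -110 94 -62.9
```

```text
time: 26.95
eef_pos: [459.2, 195.2, 107.4]
eef_rot: [[0.886, 0.464, -0.003], [0.464, -0.886, 0.001], [-0.002, -0.002, -1.0]]
wrist_force: [-0.1, -0.5, 0.5]
width: 0.7
time: 27.2
eef_pos: [464.3, 189.4, 111.6]
eef_rot: [[0.891, 0.455, 0.003], [0.455, -0.891, 0.001], [0.003, 0.001, -1.0]]
wrist_force: [0.4, -0.1, 0.1]
width: 0.6
t27.2 at [464.3 189.4 111.6] tray [ -85.7 -113.   111.6] jaw -63.0 w 0.6 F [ 0.4 -0.1  0.1]
d [-0.0004 -0.003   0.0176] w [ 0.0009 -0.0032 -0.001 ] q [-0.42  0.54 -0.12  2.22  0.17  0.39 -1.77]
```

```bash
python3 -m pendant '[{"dx":-0.0004,"dy":-0.003,"dz":0.006,"wx":0,"wy":0,"wz":0},{"dx":-0.0004,"dy":-0.003,"dz":0.012,"wx":0,"wy":0,"wz":0},{"dx":-0.001,"dy":-0.003,"dz":0.017,"wx":0,"wy":0,"wz":0},{"dx":-0.003,"dy":-0.003,"dz":0.025,"wx":0,"wy":0,"wz":0},{"dx":-0.003,"dy":-0.003,"dz":0.025,"wx":0,"wy":0,"wz":0}]' ;python3 calc.py t -94 -110 61 -62.9; python3 -m pendant '[{"dx":-0.0015,"dy":0,"dz":0.008,"wx":0,"wy":0,"wz":0},{"dx":-0.003,"dy":0,"dz":0.015,"wx":0,"wy":0,"wz":0},{"dx":-0.005,"dy":0,"dz":0.021,"wx":0,"wy":0,"wz":0},{"dx":-0.005,"dy":0,"dz":0.021,"wx":0,"wy":0,"wz":0}]' ;python3 calc.py t -94 -110 61 -62.9
```

```text
time: 27.62
eef_pos: [459.4, 190.4, 84.8]
eef_rot: [[0.891, 0.455, 0.001], [0.455, -0.891, -0.0], [0.001, 0.001, -1.0]]
wrist_force: [0.7, -1.3, 4.3]
width: 0.6
t27.6 at [459.4 190.4  84.8] tray [ -89.6 -109.8   84.8] jaw -63.0 w 0.6 F [ 0.7 -1.3  4.3]
d [-0.0045  0.0002  0.0238] w [ 0.0006 -0.0011 -0.0009] q [-0.44  0.59 -0.1   2.24  0.18  0.32 -1.79]
time: 27.95
eef_pos: [456.0, 188.8, 64.3]
eef_rot: [[0.891, 0.455, 0.003], [0.455, -0.891, 0.001], [0.003, 0.001, -1.0]]
wrist_force: [2.5, -0.9, 4.9]
width: 0.3
t27.9 at [456.  188.8  64.3] tray [ -93.4 -109.7   64.3] jaw -62.9 w 0.3 F [ 2.5 -0.9  4.9]
d [-0.0006  0.0003  0.0033] w [ 0.0006 -0.0031 -0.0007] q [-0.45  0.63 -0.08  2.26  0.19  0.26 -1.8 ]
```

```bash
python3 -m pendant '[{"dx":0,"dy":0,"dz":0.003,"wx":0,"wy":0,"wz":0},{"dx":0,"dy":0,"dz":0.003,"wx":0,"wy":0,"wz":0},{"dx":0,"dy":0,"dz":0.003,"wx":0,"wy":0,"wz":0}]' ;python3 -m pendant '[{"dx":0,"dy":0,"dz":0.002,"wx":0,"wy":0,"wz":0},{"dx":0,"dy":0,"dz":0.002,"wx":0,"wy":0,"wz":0},{"dx":0,"dy":0,"dz":0.002,"wx":0,"wy":0,"wz":0}]';python3 tre.py;python3 - <<'E'
from h import *
print(observe()["wrist_force"])
s=imaging.read_camera("side");crop(s,190,140,350,290,"s21.png",5)
E
```

```text
time: 28.2
eef_pos: [455.8, 188.7, 62.1]
eef_rot: [[0.891, 0.455, 0.003], [0.455, -0.891, 0.001], [0.003, 0.001, -1.0]]
wrist_force: [0.1, -0.7, 5.7]
width: 0.7
time: 28.45
eef_pos: [455.7, 188.6, 60.3]
eef_rot: [[0.891, 0.455, 0.003], [0.455, -0.891, 0.001], [0.003, 0.001, -1.0]]
wrist_force: [0.2, -1.8, 6.8]
width: 0.3
side y [-135.6  -80.8] x [-121.2  -31.1] z@-80,-84,-88 [35.7 36.  36.4] angle -0.093
[-0.07792828  0.10763275  6.47441672]Traceback (most recent call last):
  File "tre.py", line 5, in <module>
    k=(abs(q[:,1]+110)<22)&(q[:,0]>-108);p=np.polyfit(q[k][:,0],q[k][:,2],1)
                                           ~~~~~~~~~~^^^^^^^^^^^^^^^^^^^^^^^
    raise TypeError("expected non-empty vector for x")
TypeError: expected non-empty vector for x
```

View pics/s21.png

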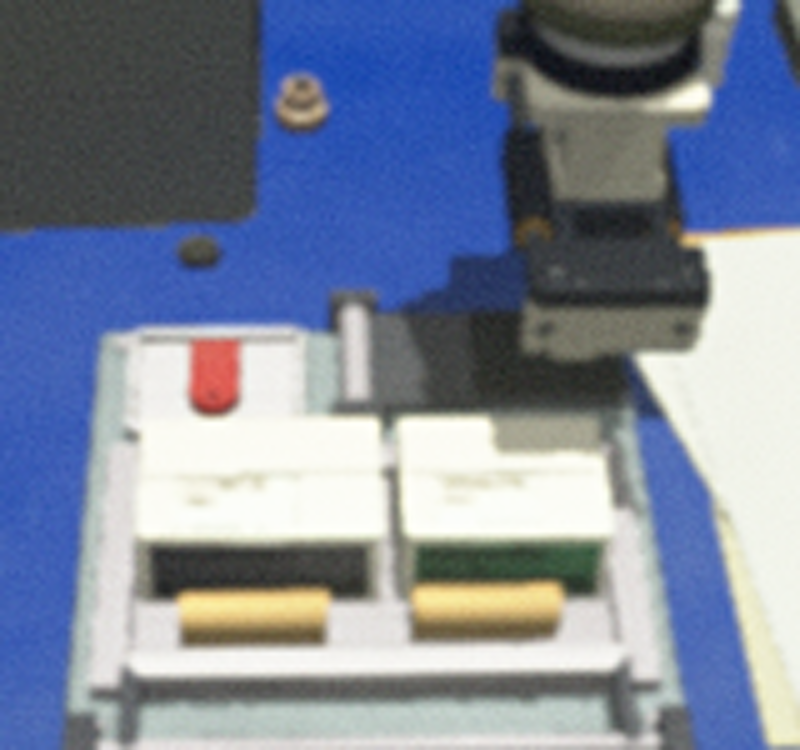

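```bash
python3 -m pendant '[{"dx":-0.0005,"dy":0,"dz":0.002,"wx":0,"wy":0,"wz":0},{"dx":-0.0005,"dy":0,"dz":0.002,"wx":0,"wy":0,"wz":0},{"dx":-0.0005,"dy":0,"dz":0.002,"wx":0,"wy":0,"wz":0}]' ;python3 -m pendant '[{"dx":0,"dy":0,"dz":0.002,"wx":0,"wy":0,"wz":0},{"dx":0,"dy":0,"dz":0.002,"wx":0,"wy":0,"wz":0},{"dx":0,"dy":0,"dz":0.002,"wx":0,"wy":0,"wz":0}]'
```

```text
time: 28.85
eef_pos: [455.6, 188.6, 59.6]
eef_rot: [[0.891, 0.455, 0.004], [0.455, -0.891, 0.001], [0.004, 0.001, -1.0]]
wrist_force: [-2.1, -1.6, 27.8]
width: 0.1
time: 29.1
eef_pos: [455.6, 188.5, 58.8]
eef_rot: [[0.891, 0.455, 0.005], [0.455, -0.891, 0.001], [0.005, 0.001, -1.0]]
wrist_force: [-6.3, -3.2, 50.4]
width: 0.4
```

```bash
python3 -m pendant '[{"dx":0,"dy":0,"dz":-0.002,"wx":0,"wy":0,"wz":0},{"dx":0,"dy":0,"dz":-0.002,"wx":0,"wy":0,"wz":0},{"dx":0,"dy":0,"dz":-0.002,"wx":0,"wy":0,"wz":0},{"dx":0,"dy":0,"dz":-0.002,"wx":0,"wy":0,"wz":0},{"dx":0,"dy":0,"dz":-0.002,"wx":0,"wy":0,"wz":0}]' ; for i in 1 2 3; do python3 -m pendant '[{"dx":0,"dy":0,"dz":0,"wx":0,"wy":0,"wz":0},{"dx":0,"dy":0,"dz":0,"wx":0,"wy":0,"wz":0},{"dx":0,"dy":0,"dz":0,"wx":0,"wy":0,"wz":0},{"dx":0,"dy":0,"dz":0,"wx":0,"wy":0,"wz":0},{"dx":0,"dy":0,"dz":0,"wx":0,"wy":0,"wz":0}]'|egrep "time|force|pos"; done
```

```text
time: 29.52
eef_pos: [455.7, 188.6, 59.6]
eef_rot: [[0.891, 0.455, 0.004], [0.455, -0.891, 0.001], [0.005, 0.001, -1.0]]
wrist_force: [-2.2, -2.0, 27.6]
width: 0.1
time: 29.93
eef_pos: [455.7, 188.6, 59.6]
wrist_force: [-2.1, -2.6, 27.1]
time: 30.35
eef_pos: [455.7, 188.6, 59.6]
wrist_force: [-2.0, -1.5, 28.3]
time: 30.77
eef_pos: [455.6, 188.6, 59.6]
wrist_force: [-2.2, -2.0, 28.1]
```

Held on the stop at about 28 N for over 1.2 s. Release slowly and look.

```bash
python3 -m pendant '[{"dx":0.001,"dy":0,"dz":-0.008,"wx":0,"wy":0,"wz":0},{"dx":0.003,"dy":0,"dz":-0.016,"wx":0,"wy":0,"wz":0},{"dx":0.005,"dy":0,"dz":-0.024,"wx":0,"wy":0,"wz":0},{"dx":0.007,"dy":0,"dz":-0.032,"wx":0,"wy":0,"wz":0},{"dx":0.008,"dy":0,"dz":-0.045,"wx":0,"wy":0,"wz":0}]' ; python3 -m pendant '[{"dx":0,"dy":0,"dz":-0.01,"wx":0,"wy":0,"wz":0},{"dx":0,"dy":0,"dz":-0.01,"wx":0,"wy":0,"wz":0},{"dx":0,"dy":0,"dz":-0.01,"wx":0,"wy":0,"wz":0},{"dx":0,"dy":0,"dz":-0.01,"wx":0,"wy":0,"wz":0}]'; python3 calc.py t -86 -110 94 -62.9; python3 chk.py 22
```

```text
time: 31.18
eef_pos: [462.2, 192.5, 103.1]
eef_rot: [[0.89, 0.455, 0.002], [0.455, -0.89, 0.001], [0.002, 0.0, -1.0]]
wrist_force: [1.0, -0.2, 1.3]
width: 0.6
time: 31.52
eef_pos: [461.6, 192.2, 112.5]
eef_rot: [[0.89, 0.455, 0.002], [0.455, -0.89, 0.0], [0.002, 0.0, -1.0]]
wrist_force: [-0.2, -0.9, 0.1]
width: 0.3
t31.5 at [461.6 192.2 112.5] tray [ -86.8 -109.3  112.5] jaw -62.9 w 0.3 F [-0.2 -0.9  0.1]
d [0.0008 0.0007 0.0185] w [ 0.0003 -0.0017 -0.0002] q [-0.42  0.54 -0.12  2.22  0.17  0.39 -1.78]
side carton 1189 [[46.5, -11.5], [67.5, 100.0]] z 59.7 [[-2.4, -44.5, 55.8], [95.1, 19.4, 62.2]]
side carton 998 [[-54.6, -10.8], [67.1, 85.0]] z 59.8 [[-96.0, -43.3, 55.7], [-12.8, 20.2, 62.4]]
side cyl 236 [-46.   36.5  36.9] [[-75.4, 26.9, 30.7], [-16.7, 42.5, 40.9]]
side cyl 233 [48.3 38.9 36.8] [[19.7, 28.6, 30.7], [78.0, 45.1, 40.7]]
top carton 910 [[46.9, -12.6], [65.2, 100.4]] z 60.2 [[-2.4, -44.7, 56.4], [95.7, 19.3, 64.0]]
top carton 302 [[-54.5, 0.7], [41.0, 84.9]] z 60.2 [[-95.5, -18.9, 56.7], [-12.3, 19.9, 63.7]]
top cyl 146 [48.7 35.5 37.7] [[19.5, 27.9, 31.6], [78.5, 44.2, 42.6]]
top cyl 148 [-45.3  33.5  37.8] [[-74.9, 26.0, 32.1], [-16.1, 42.4, 42.9]]
```

View pics/s22.png

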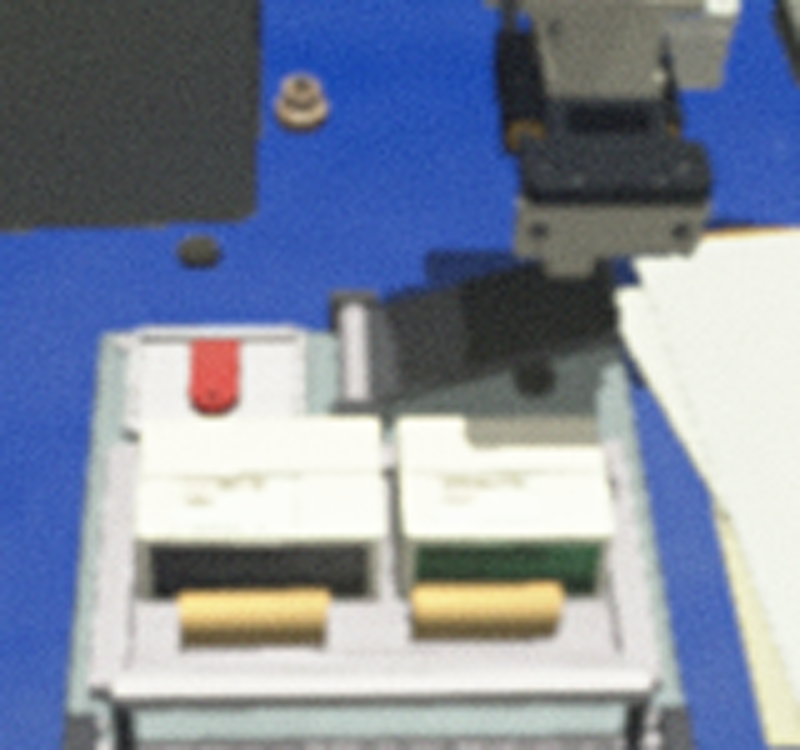

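```bash
python3 -m pendant '[{"dx":0,"dy":0,"dz":0.01,"wx":0,"wy":0,"wz":0},{"dx":0,"dy":0,"dz":0.018,"wx":0,"wy":0,"wz":0},{"dx":-0.0015,"dy":0,"dz":0.025,"wx":0,"wy":0,"wz":0},{"dx":-0.003,"dy":0,"dz":0.033,"wx":0,"wy":0,"wz":0},{"dx":-0.005,"dy":0,"dz":0.04,"wx":0,"wy":0,"wz":0}]' ;  python3 -m pendant '[{"dx":-0.001,"dy":0,"dz":0.005,"wx":0,"wy":0,"wz":0},{"dx":-0.002,"dy":0,"dz":0.01,"wx":0,"wy":0,"wz":0},{"dx":-0.003,"dy":0,"dz":0.0135,"wx":0,"wy":0,"wz":0},{"dx":-0.003,"dy":0,"dz":0.0135,"wx":0,"wy":0,"wz":0},{"dx":-0.003,"dy":0,"dz":0.0135,"wx":0,"wy":0,"wz":0}]'
```

```text
time: 32.03
eef_pos: [456.7, 189.6, 71.5]
eef_rot: [[0.89, 0.455, 0.001], [0.455, -0.89, -0.0], [0.0, 0.001, -1.0]]
wrist_force: [0.4, 0.5, 6.6]
width: 0.9
time: 32.45
eef_pos: [455.4, 189.0, 59.7]
eef_rot: [[0.89, 0.455, 0.004], [0.455, -0.89, 0.001], [0.004, 0.001, -1.0]]
wrist_force: [-1.4, -1.0, 24.1]
width: 0.9
```

```bash
python3 -m pendant '[{"dx":0,"dy":0,"dz":0.0005,"wx":0,"wy":0,"wz":0},{"dx":0,"dy":0,"dz":0.0005,"wx":0,"wy":0,"wz":0},{"dx":0,"dy":0,"dz":0.0005,"wx":0,"wy":0,"wz":0},{"dx":0,"dy":0,"dz":0.0005,"wx":0,"wy":0,"wz":0},{"dx":0,"dy":0,"dz":0.0005,"wx":0,"wy":0,"wz":0}]' ; for i in 1 2 3; do python3 -m pendant '[{"dx":0,"dy":0,"dz":0,"wx":0,"wy":0,"wz":0},{"dx":0,"dy":0,"dz":0,"wx":0,"wy":0,"wz":0},{"dx":0,"dy":0,"dz":0,"wx":0,"wy":0,"wz":0},{"dx":0,"dy":0,"dz":0,"wx":0,"wy":0,"wz":0},{"dx":0,"dy":0,"dz":0,"wx":0,"wy":0,"wz":0}]'|egrep "time|force|pos"; done
python3 - <<'E'
from h import *
s=imaging.read_camera("side");crop(s,190,140,350,290,"s23.png",5)
E
```

```text
time: 32.87
eef_pos: [455.4, 188.9, 59.5]
eef_rot: [[0.89, 0.455, 0.004], [0.455, -0.89, 0.001], [0.004, 0.001, -1.0]]
wrist_force: [-2.6, -0.6, 28.8]
width: 0.4
time: 33.28
eef_pos: [455.4, 188.9, 59.6]
wrist_force: [-2.6, -1.5, 29.2]
time: 33.7
eef_pos: [455.4, 188.9, 59.5]
wrist_force: [-3.1, -1.9, 29.2]
time: 34.12
eef_pos: [455.4, 188.9, 59.6]
wrist_force: [-1.9, -1.1, 29.3]
```

View pics/s23.png

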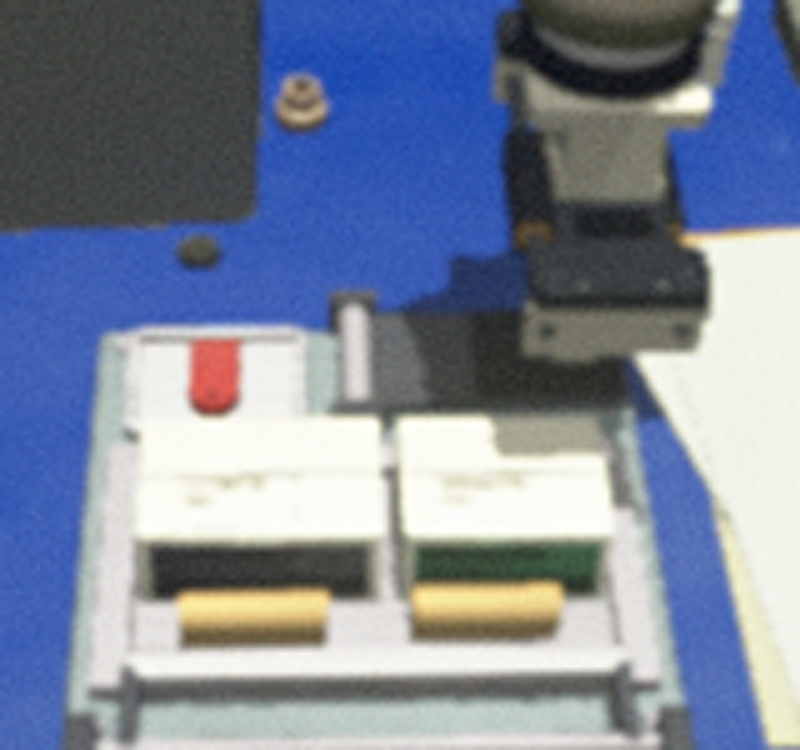

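The bar is down on the left rim and the force is stiff against the stop. Release, back away and check.

```bash
python3 -m pendant '[{"dx":0.001,"dy":0,"dz":-0.008,"wx":0,"wy":0,"wz":0},{"dx":0.003,"dy":0,"dz":-0.016,"wx":0,"wy":0,"wz":0},{"dx":0.005,"dy":0,"dz":-0.024,"wx":0,"wy":0,"wz":0},{"dx":0.007,"dy":0,"dz":-0.032,"wx":0,"wy":0,"wz":0},{"dx":0.008,"dy":0,"dz":-0.06,"wx":0,"wy":0,"wz":0}]' ; python3 -m pendant '[{"dx":0,"dy":0,"dz":-0.03,"wx":0,"wy":0,"wz":0},{"dx":0,"dy":0,"dz":-0.07,"wx":0,"wy":0,"wz":0},{"dx":0,"dy":0.04,"dz":-0.07,"wx":0,"wy":0,"wz":0},{"dx":0,"dy":0.08,"dz":-0.07,"wx":0,"wy":0,"wz":0},{"dx":0,"dy":0.12,"dz":-0.07,"wx":0,"wy":0,"wz":0}]';python3 -m pendant '[{"dx":0,"dy":0,"dz":0,"wx":0,"wy":0,"wz":0},{"dx":0,"dy":0,"dz":0,"wx":0,"wy":0,"wz":0},{"dx":0,"dy":0,"dz":0,"wx":0,"wy":0,"wz":0},{"dx":0,"dy":0,"dz":0,"wx":0,"wy":0,"wz":0},{"dx":0,"dy":0,"dz":0,"wx":0,"wy":0,"wz":0}]'; python3 chk.py 24;python3 tre.py
```

```text
time: 34.58
eef_pos: [460.9, 192.1, 116.8]
eef_rot: [[0.89, 0.456, -0.002], [0.456, -0.89, -0.001], [-0.002, 0.0, -1.0]]
wrist_force: [0.3, 0.3, 1.0]
width: 0.5
time: 35.0
eef_pos: [517.0, 84.7, 189.7]
eef_rot: [[0.889, 0.457, 0.004], [0.457, -0.889, 0.001], [0.004, 0.001, -1.0]]
wrist_force: [0.9, 0.2, -0.0]
width: 0.2
time: 35.42
eef_pos: [515.7, 86.9, 188.7]
eef_rot: [[0.889, 0.458, 0.001], [0.458, -0.889, 0.001], [0.002, -0.0, -1.0]]
wrist_force: [-0.4, -0.5, 0.6]
width: 0.4
side carton 1199 [[46.4, -12.3], [66.9, 99.9]] z 59.8 [[-2.5, -44.3, 55.5], [95.3, 19.7, 62.6]]
side carton 1000 [[-54.8, -11.7], [67.1, 85.3]] z 59.8 [[-96.1, -43.5, 55.8], [-12.9, 20.4, 62.9]]
side cyl 237 [-46.1  36.5  36.8] [[-75.6, 27.3, 31.0], [-16.7, 43.0, 41.1]]
side cyl 235 [48.3 38.9 36.7] [[19.7, 29.4, 30.3], [78.0, 44.8, 41.2]]
top carton 961 [[46.7, -12.6], [65.2, 100.5]] z 60.2 [[-2.6, -44.6, 56.2], [95.3, 19.0, 63.9]]
top carton 853 [[-54.2, -12.1], [65.4, 85.2]] z 60.1 [[-96.1, -44.2, 56.1], [-12.8, 19.7, 64.0]]
top cyl 146 [48.4 35.6 37.9] [[19.2, 28.0, 31.3], [78.8, 44.4, 42.8]]
top cyl 149 [-45.1  33.4  37.7] [[-74.8, 25.8, 33.0], [-16.1, 42.1, 42.1]]
side y [-140.2  -81.5] x [-128.8  -31.1] z@-80,-84,-88 [63.8 65.3 66.8] angle -0.364
top y [-149.5  -82. ] x [-129.  -31.] z@-80,-84,-88 [66.8 68.5 70.2] angle -0.395
```

View pics/s24.png

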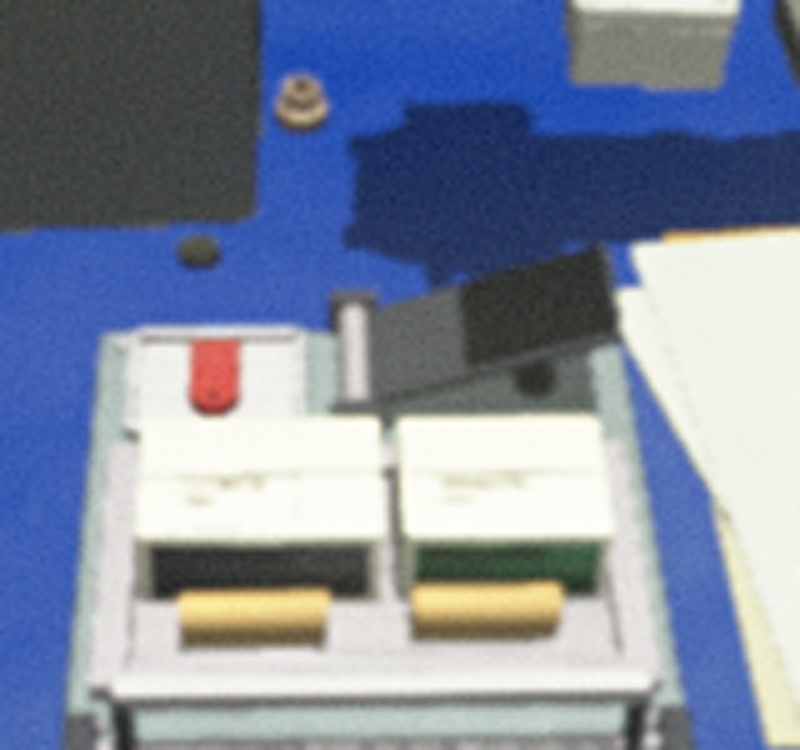

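```bash
python3 -c "
from station import manip
print(manip.hand_in())"
```

```text
the job is handed in; nothing more can be done
None
```

I packed the lock order, crimped it twice and handed it in at about 36 s of the 208 s allowed. The hand-in gives no verdict.

**What I did:** I put the key tag in the dish. I laid both lock cylinders (only two were present) end to end along the tray's left side, and set the short and long cartons upright in a row beside them. Then I pushed the treadle down twice with the closed fingertips. Each time I held it there for at least 1.25 s at about 28 N, and let it come fully up in between.

**Last checks (both cameras):**

| Item | Centre in tray frame, x / y (mm) | Height |
|---|---|---|
| Short carton | −54 / −12 | top about 60 mm above the bench, so flat on the floor |
| Long carton | +46 / −12 | same |
| First cylinder | +48 / 37 | flat inside the rim |
| Second cylinder | −45 / 35 | flat inside the rim |

The tag lies flat in the dish. The treadle is back at its starting angle, and the arm is well clear.

**Not confirmed or in disagreement:**
- **Force on the first press:** it reached about 50 N at the fingertips for a moment before I backed off. That is under the 120 N wrist limit. I took the 40 N limit to cover only the arm and the gripper's body, not the fingertips.
- **Stop angle:** I could not read the treadle angle directly. I judged it to be on the stop from the sharp rise in force and the fingertips sitting about 35 mm above the bench, where 36 mm was expected.
- **Camera agreement:** the two cameras differ by about 3 mm in the treadle's height and in how far across the tray the cylinders lie.

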